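Put the glue-up hand tools back into their tray inserts

ROBOT

A 6-joint arm with a two-finger parallel gripper is mounted at the origin on the work surface; the furniture and walls round the work are solid. World frame = base frame: x ahead of the robot, y to its left, z up, the work surface at z = 0. Lengths are in mm, angles in rad, forces in N, time in s.
With the tool pointing down it reaches from about 350 to 1000 mm from the base axis. Payload 7.1 kg.
Tool frame: the origin (TCP) lies between the finger pads; the fingertips stand 19 mm ahead of it and the grasp point (between the pads) is the TCP (robot.tips_ahead is the distance from the TCP to the fingertips, in mm); z points along the fingers, y is the direction in which the jaws open and shut (so a half turn about z gives the same grasp; the last joint's range is limited). The gripper opens to 85 mm and grips with 20 to 120 N. Pads are 22 mm wide; open, the fingers measure 114 mm over their backs; the gripper's body (76 mm by 85 mm) begins 54 mm behind the grasp point. The pads swing forward as they close: fully open they stand 13 mm farther back than shut.
Start: joints at [-1.264, 0.423, 1.63, -0, 1.089, -0.019], TCP at [200.059, -592.099, 250.319] pointing down, gripper open.
Joint ranges: [-3, 3], [-0.9, 2.11], [0.09, 2.58], [-1.31, 4.45], [0.11, 2.69], [-2.54, 2.54]. Speed limits (rad/s): [2.39, 2.39, 3.01, 3.14, 3.14, 3.14].

INTERFACE

Orientations are given as a rotation vector (axis times angle).
In Python, from bench import robot gives the robot as it stands.
- The arm moves only by the tool apply_moves, never from a script. Its argument "targets" is a list of rows, each an object with "fingers": the gripper's target within -1 to 1 (shut at 1, half-way at 0, fully open at -1); "delta_pos": the shift along the tool's x, y, z in cm, a list of three; "turn": the turn, a rotation vector about the tool's x, y, z in degrees, a list of three. In form: [{"fingers": fingers, "delta_pos": [x, y, z], "turn": [wx, wy, wz]}, ...]. A call has 1 to 5 rows; each row is the pose to reach, as a shift and turn from the pose commanded when the call began, along the tool's axes at that moment; what a row does not reach only later rows make up. A row lasts 1/12 s, in which the tool goes at most 41.7 mm and 7.16 degrees, less where a joint would pass 70% of its speed; a pose out of reach is approached as far as the arm can. A call with a gripper value outside its range is refused whole. The fingers move at their own pace and stop on an object; "newtons" is the grip in N (left out, the last holds). Time passes only in rows, so rows that repeat a pose let the fingers close. It gives the time, the measured TCP pose, the force and the opening at its end, in the units of the state.
- robot.observe(): the state, without advancing time (a new reading comes with each control period).
- robot.camera(name): name is "side" or "top"; returns a dict with "color" (400x640x3 uint8, blue, green, red), "fx", "fy", "cx", "cy" (pixels), "R" (3x3) and "t" (3): a world point X has camera coordinates R X + t. Camera axes: x right, y down, z forward; pixel columns grow to the right and rows downward; lengths in mm; the calibration is good to about 2 mm. A picture is of the moment at which its call begins. There is no depth.
- robot.finish_job(): hands the job in, once; it reports no verdict.
Trained networks look in the newest picture that a camera, given by its name, has taken for a name from the list of things; names that differ only in an ending like _2 or _b are one class to them, and where a whole thing is asked for, a point or a joint stands for the part that bears it (a point fixed in the world has none). Each returns a list of dicts, best first, with "p" (0 to 1); they miss things now and then, are a little off and sometimes report something else, mostly with a low value. They report only what shows in the picture. A call takes as long as a camera call.
- robot.recognise(camera, thing): "bbox" ([left, top, right, bottom] in pixels, round what is visible of it).
The state is a dict: "time_s": time; "q": joint angles; "qd": joint speeds; "joint_efforts": joint torques, N m; "eef_pos": TCP position; "tcp_rot": TCP orientation; "contact_force": force on the tool from outside, world axes, zero at the start; "wrist_torque": the same for the moment, N m; "width": opening from 0.0 (shut) to 1.0 (fully open).
Only numpy, scipy, OpenCV 4.12 (cv2) and the standard library are available. Lean on these libraries where they do the work, as an engineer would, in place of code of your own. Each camera call takes 0.05 s, during which the arm holds its last target.

TASK

The bench is being cleared after a glue-up: put the screwdriver, the brush, the side cutters and the sanding block back into the tool tray, each lying flat down in the cut-out that was made for it, the right way round. Leave the black-lidded jar and the small red-capped bottle beside the tray standing where they are.

Things in the scene. Friction and masses are not known exactly. Their poses are not given: they have to be found in the camera images.
- screwdriver (a point): Screwdriver with red handle, lying flat: 216 mm long, handle 102 mm long, 29 mm across, 27 mm high; thin steel shank. Point: middle of the handle (also the balance point), 13.5 mm above the underside, 58 mm from the handle's end. y along the tool, +y to the handle's end; x across; z up. 0.09 kg.
- brush (a point): Flat paint brush with red tapering handle, lying flat: 200 mm long, 12 mm thick. Point: middle of its metal ferrule (38 mm wide, straight sides, 26 mm long), 6 mm above the underside, 59 mm from the bristle end. y along the brush, +y to the handle's end, 141 mm away; x across; z up. 0.05 kg.
- cutters (a point): Side cutters with two blue grips, lying flat, not opening: 151 mm long, 14 mm thick. Point: midway between the grips where they are 52 mm wide over all (widest 54 mm, 12 mm nearer the grip ends), 7 mm above the underside, 46 mm from the grip ends. y along the tool, +y to the grip ends; x across; z up. 0.19 kg.
- sander (a point): Sanding block, brown cork wrapped in abrasive paper, lying flat: 61 mm (x) by 100 mm (y) by 31 mm high. Point: its centre, 15.5 mm above the underside. z up. Either way round is the same. 0.09 kg.
- screwdriver_bay (a point): Cut-out for the screwdriver in a fixed plywood insert (one of four side by side in a low tray; order varies): 232 mm long, 45 mm wide at the handle, 22 mm at the shank, 9 mm deep, 8 mm clear of the tool all round. A 46 mm wide finger channel, as deep, crosses all inserts here (x). Point on the floor, 12 mm above the table, right below where the tool's point comes. z up, y along the cut-out, +y to the handle (robot's side).
- brush_bay (a point): Cut-out for the brush in a fixed plywood insert (one of four side by side in a low tray; order varies): 216 mm long, 54 mm wide at the bristles, narrowing to 30 mm, 9 mm deep, 8 mm clear of the tool all round. A 46 mm wide finger channel, as deep, crosses all inserts here (x). Point on the floor, 12 mm above the table, right below where the tool's point comes. z up, y along the cut-out, +y to the handle's end (far side).
- cutters_bay (a point): Cut-out for the cutters in a fixed plywood insert (one of four side by side in a low tray; order varies): 168 mm long, 30 to 41 mm wide at the jaws, 70 mm at the grips, 9 mm deep, 8 mm clear of the tool all round. A 46 mm wide finger channel, as deep, crosses all inserts here (x). Point on the floor, 12 mm above the table, right below where the tool's point comes. z up, y along the cut-out, +y to the grips (robot's side).
- sander_bay (a point): Cut-out for the sanding block in a fixed plywood insert (one of four side by side in a low tray; order varies): rectangle 77 x 116 mm, 9 mm deep, 8 mm clear of the tool all round. A 46 mm wide finger channel, as deep, crosses all inserts here (x). Point on the floor, 12 mm above the table, right below where the tool's point comes. z up, y along the cut-out, +y to the robot's side.
- jar: Amber jar with black lid, 72 mm across, 102 mm high, standing loose near the robot; leave it alone. Origin: centre of its underside.
- hardener: Small white bottle with red cap, 48 mm across, 114 mm high, standing loose to the right of the tray; leave it alone. Origin: centre of its underside.

How it is judged:
By the outcome, as a careful person would: the job done as asked, in the order asked, and still so for the second after the job is handed in, with the robot touching nothing.
It also fails if it takes over 106 s, if anything falls off the work surface, if the arm or the gripper's body presses on something with over 40 N, if the wrist force passes 120 N, or if a joint passes its speed limit or range.

## Working session

There is one attempt and no reset: what is moved stays moved. The work goes in short steps, Python scripts to look and compute and a tool call to move; the robot and the scene stay as the last step left them, time stands still between calls to the robot, and variables do not carry over. Pictures are saved under pics/ and viewed, and the job is handed in when it is done.

Besides the shell and the picture viewer there is one more tool, called after ">>>" by a JSON object that holds its "name" and its "arguments", one argument or row to a line. apply_moves: Moves the arm, as the interface text tells. Its arguments: {"type":"object","properties":{"targets":{"type":"array"},"newtons":{"type":"number"}},"required":["targets"]}

```bash
mkdir -p pics; ls; python3 - <<'E'
from bench import robot
import cv2
for n in("top","side"):
    c=robot.camera(n); cv2.imwrite(f"pics/{n}0.png",c["color"])
    print(n,c["fx"],c["fy"],c["cx"],c["cy"],c["R"],c["t"])
    for th in["screwdriver","brush","cutters","sander","jar","hardener"]:
        print(th,[(r["p"],r["bbox"]) for r in robot.recognise(n,th)][:3])
print(robot.observe())
E
```

```text
pics
top 470.1524171359005 470.1524171359005 319.6046857796791 201.07433619600812 [[ 6.91397325e-04 -9.99996704e-01 -2.47281870e-03]
 [-9.97463989e-01 -5.13652378e-04 -7.11711089e-02]
 [ 7.11696041e-02  2.51575512e-03 -9.97461056e-01]] [ -17.35150261  538.06821062 1432.1970641 ]
screwdriver [(0.74, [403.1, 206.0, 418.4, 260.3])]
brush [(0.87, [341.6, 178.8, 353.4, 242.0])]
cutters [(0.75, [430.6, 205.6, 448.4, 256.4])]
sander [(0.91, [365.3, 199.1, 384.5, 232.9])]
jar [(0.98, [296.1, 246.2, 323.7, 267.3])]
hardener [(0.59, [338.5, 141.9, 353.3, 161.4])]
side 411.7052857546555 411.7052857546555 317.6358443750374 199.74726614870923 [[-0.99973207  0.02159022  0.00834528]
 [ 0.00782428  0.65452042 -0.75600384]
 [-0.02178445 -0.75573599 -0.65451398]] [ 518.76457043   56.68270411 1111.8910668 ]
screwdriver [(0.53, [299.8, 146.6, 365.4, 158.7])]
brush [(0.89, [284.2, 190.1, 356.0, 205.7])]
cutters [(0.7, [317.7, 135.9, 358.4, 150.6])]
sander [(0.81, [308.3, 160.2, 346.8, 182.0])]
jar [(0.83, [362.5, 186.1, 390.6, 234.2])]
hardener [(0.56, [242.6, 165.7, 263.3, 205.1]), (0.49, [226.2, 235.3, 333.3, 264.8])]
{'time_s': 0.7, 'q': array([-1.26398662e+00,  4.23063970e-01,  1.62991841e+00, -3.29729941e-05,
        1.08857987e+00, -1.89488823e-02]), 'qd': array([ 0.00010449,  0.00213633,  0.00067043,  0.00099957,  0.00069756,
       -0.00025423]), 'joint_efforts': array([-3.48924113e-03, -5.57189584e+01, -2.82098490e+01, -1.50380947e-04,
        8.66170867e-04,  7.64534462e-07]), 'eef_pos': array([ 200.05837143, -592.09636358,  250.33432852]), 'tcp_rot': array([ 3.09997428e+00,  5.09458999e-01, -3.85630521e-05]), 'contact_force': array([ 0.27827109, -0.06966667, -0.08377814]), 'wrist_torque': array([ 0.01246237, -0.0078755 ,  0.01341308]), 'width': 1.002999450004222}
```

View pictures.

```bash
python3 - <<'E'
import cv2
a=cv2.imread("pics/top0.png");b=cv2.imread("pics/side0.png")
cv2.imwrite("pics/top0z.png",cv2.resize(a[120:290,200:470],None,fx=2.96,fy=2.96,interpolation=cv2.INTER_CUBIC))
cv2.imwrite("pics/side0z.png",cv2.resize(b[110:310,190:460],None,fx=2.96,fy=2.96,interpolation=cv2.INTER_CUBIC))
E
```

```text
(no output)
```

View pics/top0.png

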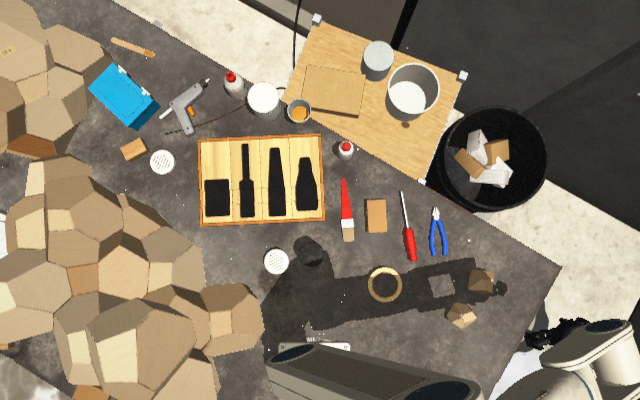

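View pics/top0z.png

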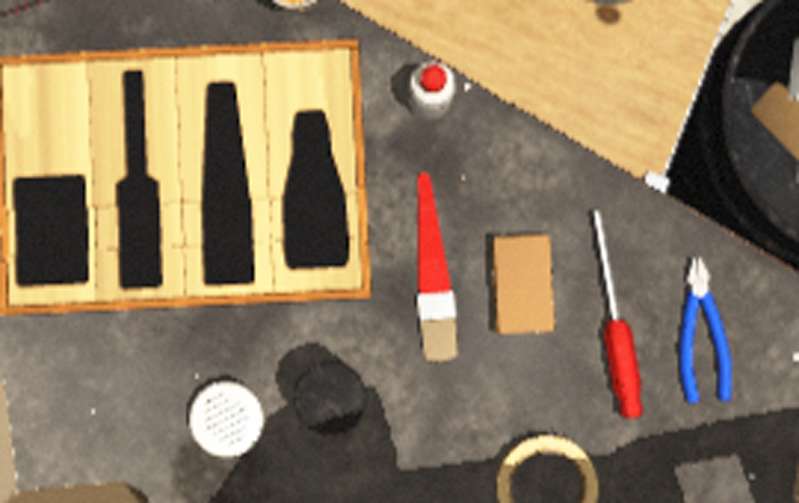

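View pics/side0z.png

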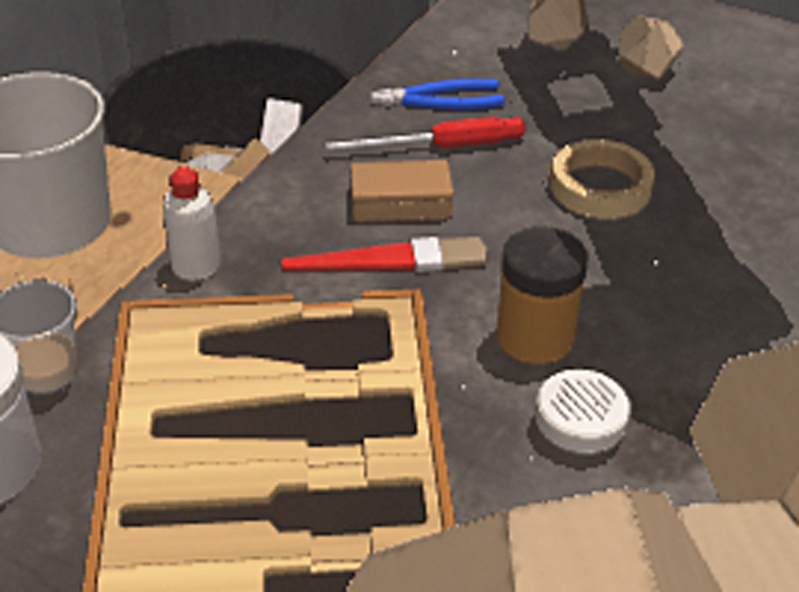

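```bash
cat > h.py <<'E'
import numpy as np, cv2
from scipy.spatial.transform import Rotation as Ro
CAM={}
def cam(n):
    from bench import robot
    return robot.camera(n)
def ray(c,uv,z):
    """pixels -> world at height z"""
    uv=np.atleast_2d(uv).astype(float)
    d=np.c_[(uv[:,0]-c["cx"])/c["fx"],(uv[:,1]-c["cy"])/c["fy"],np.ones(len(uv))]@c["R"]
    C=-np.array(c["R"]).T@c["t"]
    return C+d*((z-C[2])/d[:,2])[:,None]
def proj(c,X):
    X=np.atleast_2d(X).astype(float); p=X@np.array(c["R"]).T+c["t"]
    return np.c_[c["fx"]*p[:,0]/p[:,2]+c["cx"],c["fy"]*p[:,1]/p[:,2]+c["cy"]]
def tri(c1,u1,c2,u2):
    P=lambda c:np.array([[c["fx"],0,c["cx"]],[0,c["fy"],c["cy"]],[0,0,1]])@np.c_[c["R"],c["t"]]
    X=cv2.triangulatePoints(P(c1),P(c2),np.array(u1,float).reshape(2,1),np.array(u2,float).reshape(2,1))
    return (X[:3]/X[3]).ravel()
def rect(c,z,x0,x1,y0,y1,s=2):
    """rectified plane z: rows from x1 down to x0, cols from y1 to y0; s px/mm"""
    W=int((y1-y0)*s);H=int((x1-x0)*s)
    cor=np.array([[x1,y1,z],[x1,y0,z],[x0,y0,z],[x0,y1,z]])
    M=cv2.getPerspectiveTransform(proj(c,cor).astype(np.float32),np.float32([[0,0],[W,0],[W,H],[0,H]]))
    return cv2.warpPerspective(c["color"],M,(W,H),flags=cv2.INTER_CUBIC)
E
python3 - <<'E'
from h import *
import pickle
cs={n:cam(n) for n in("top","side")}
pickle.dump(cs,open("cams.pkl","wb"))
from bench import robot
print([a for a in dir(robot) if a[0]!='_'],robot.tips_ahead)
for n in cs: print(n,-np.array(cs[n]["R"]).T@cs[n]["t"])
for nm,uv,z in[("trayTL",(200,138),21),("trayBR",(325,219),21),("jar",(310,250),100),("hard",(346,148),114),("brush",(347,210),6),("cut",(438,230),7)]:
    print(nm,ray(cs["top"],uv,z).round(0))
im=rect(cs["top"],21,380,680,-20,400,1.9)
cv2.imwrite("pics/rt.png",im)
im=rect(cs["top"],10,380,680,-420,-20,1.9)
cv2.imwrite("pics/rr.png",im)
E
```

```text
['Unreachable', 'camera', 'finish_job', 'observe', 'recognise', 'tips_ahead'] 19.0
top [ 434.78676242  -20.6781225  1466.81280019]
side [542.40401098 791.99586295 766.2713585 ]
trayTL [[735. 356.  21.]]
trayBR [[483. -34.  21.]]
jar [[390.  10. 100.]]
hard [[686. -94. 114.]]
brush [[ 511. -102.    6.]]
cut [[ 449. -384.    7.]]
```

View pics/side0.png

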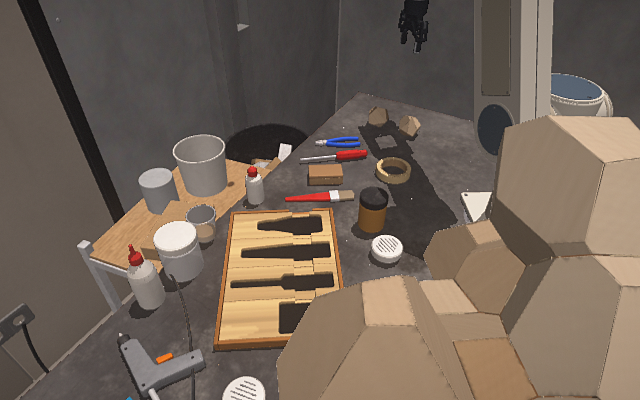

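View pics/rt.png

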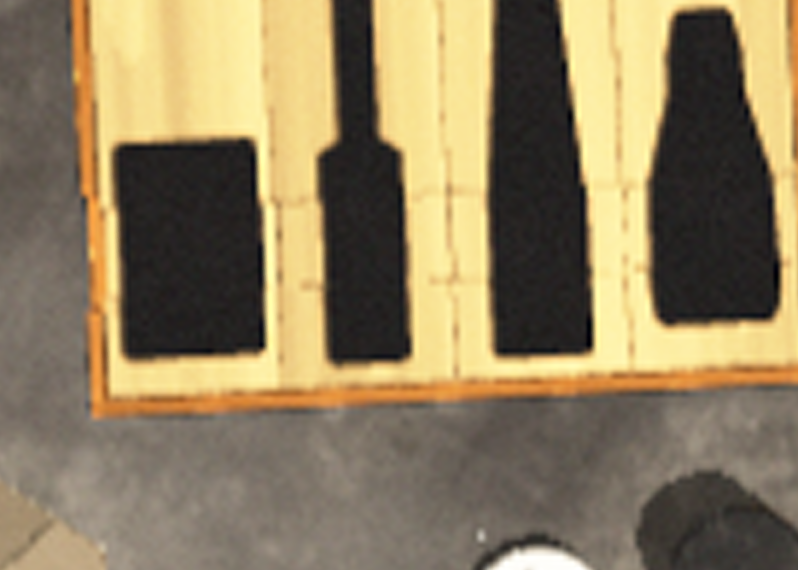

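View pics/rr.png

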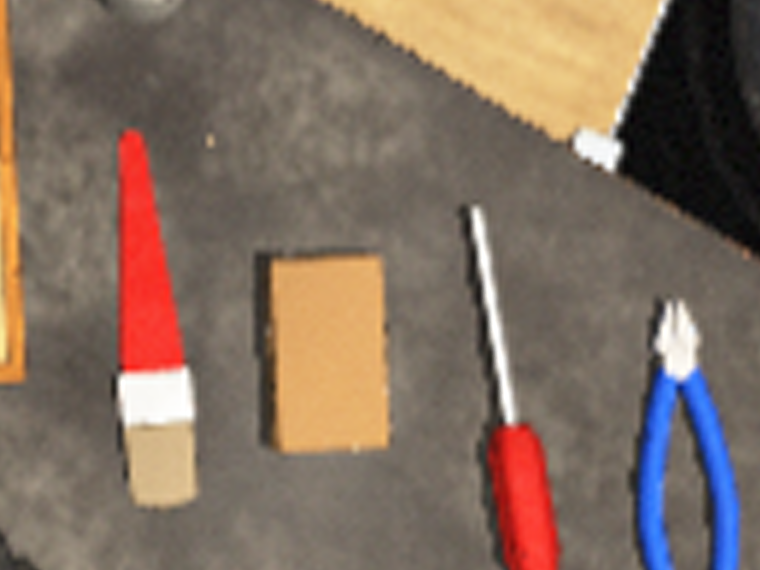

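```bash
python3 - <<'E'
import cv2
a=cv2.imread("pics/top0.png");b=cv2.imread("pics/side0.png")
def g(im,x0,y0,x1,y1,f,o):
    z=cv2.resize(im[y0:y1,x0:x1],None,fx=f,fy=f,interpolation=cv2.INTER_CUBIC)
    for x in range((x0//20+1)*20,x1,20): cv2.putText(z,str(x),(int((x-x0)*f)-8,8),0,.3,(0,0,255)); cv2.line(z,(int((x-x0)*f),10),(int((x-x0)*f),14),(0,0,255))
    for y in range((y0//20+1)*20,y1,20): cv2.putText(z,str(y),(0,int((y-y0)*f)+3),0,.3,(0,0,255))
    cv2.imwrite(o,z)
g(a,0,140,270,400,2.3,"pics/pt.png"); g(b,270,100,640,400,2,"pics/ps.png")
E
```

```text
(no output)
```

View pics/pt.png

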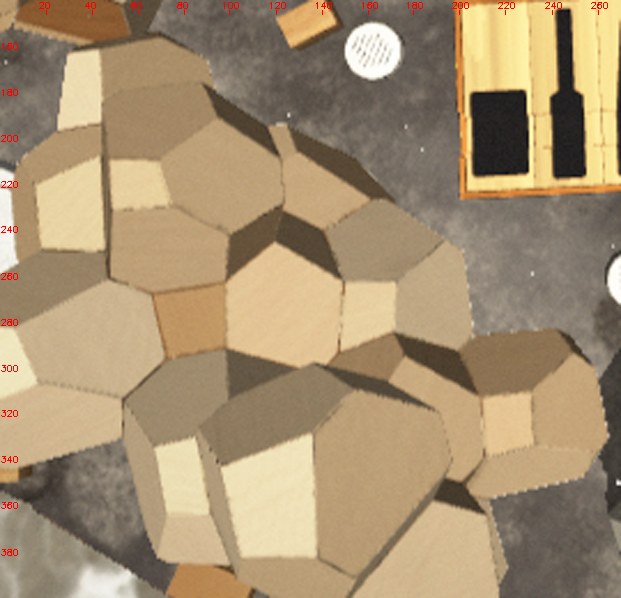

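View pics/ps.png

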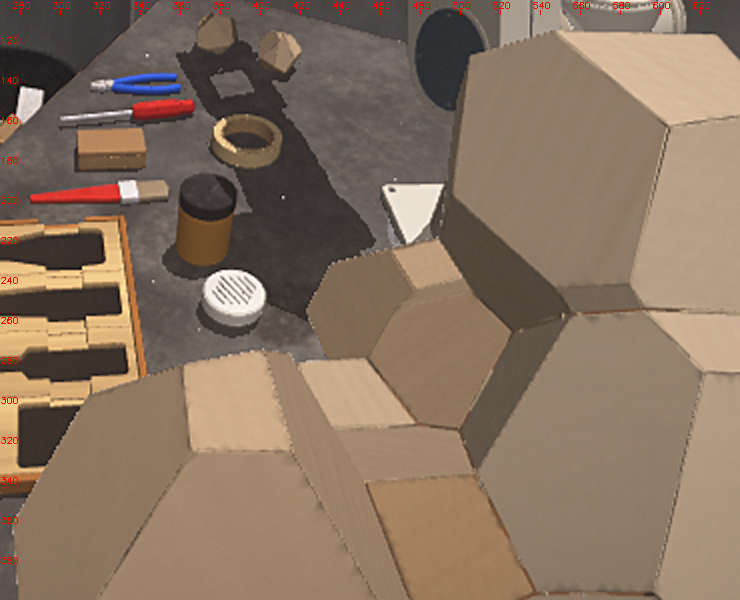

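```bash
python3 - <<'E'
from h import *
import pickle
cs=pickle.load(open("cams.pkl","rb"))
for n,u,v in[("A",(221,325),(484,232)),("B",(160,276),(448,298)),("C",(61,220),(388,302)),("D",(119,355),(600,145))]:
    X=tri(cs["top"],u,cs["side"],v); e=np.linalg.norm(proj(cs["top"],X)[0]-u),np.linalg.norm(proj(cs["side"],X)[0]-v)
    print(n,X.round(),np.round(e,1))
E
```

```text
A [200. 242. 204.] [1.7 2.9]
B [324. 403. 220.] [0.7 1.6]
C [466. 554. 427.] [0.2 0.7]
D [193. 386. 498.] [0.8 1.7]
```

```bash
cat > meas.py <<'E'
from h import *
import pickle
cs=pickle.load(open("cams.pkl","rb")); c=cs["top"]
S=4
def seg(z,x0,x1,y0,y1,f):
    im=rect(c,z,x0,x1,y0,y1,S); hsv=cv2.cvtColor(im,cv2.COLOR_BGR2HSV).astype(int)
    m=f(hsv,im.astype(int)).astype(np.uint8)
    n,l,st,_=cv2.connectedComponentsWithStats(m)
    k=1+np.argmax(st[1:,4]); m=(l==k)
    r,q=np.nonzero(m); return np.c_[x1-(r+.5)/S, y1-(q+.5)/S], im, m
def axis(P):
    m=P.mean(0); w,v=np.linalg.eigh(np.cov((P-m).T)); a=v[:,1]; a=a*np.sign(a[0]); return m,a
def ext(P,m,a):
    s=(P-m)@a; return s.min(),s.max()
def rep(n,P,a,m):
    b=np.array([-a[1],a[0]]); print(n,"mean",m.round(1),"ang",np.degrees(np.arctan2(a[1],a[0])).round(2),"along",np.round(ext(P,m,a),1),"across",np.round(ext(P,m,b),1))
E
python3 - <<'E'
from meas import *
red=lambda h,i:((h[...,0]<8)|(h[...,0]>172))&(h[...,1]>150)&(h[...,2]>80)
blue=lambda h,i:(h[...,0]>100)&(h[...,0]<130)&(h[...,1]>120)
blk=lambda h,i:(h[...,2]<90)
for n,a in[("sanderbay",(440,640,265,345)),("sdbay",(440,725,180,260)),("brushbay",(440,715,85,170)),("cutbay",(440,680,-10,75))]:
    for z in(16.5,):
        P,im,m=seg(z,*a,blk); mm,ax=axis(P); rep(n+str(z),P,ax,mm)
        cv2.imwrite(f"pics/m_{n}.png",im//2+(m[...,None]*127).astype(np.uint8))
for n,z,a,f in[("brush handle",6,(430,640,-140,-60),red),("sd handle",13.5,(300,480,-360,-260),red),("cut grips",7,(340,520,-450,-340),blue),
   ("sander",31,(420,560,-240,-150),lambda h,i:(h[...,0]>8)&(h[...,0]<22)&(h[...,1]>90)&(h[...,2]>120))]:
    P,im,m=seg(z,*a,f); mm,ax=axis(P); rep(n,P,ax,mm)
    cv2.imwrite(f"pics/m_{n.replace(' ','')}.png",im//2+(m[...,None]*127).astype(np.uint8))
    if n=="sander": print(cv2.minAreaRect(P.astype(np.float32)))
E
python3 - <<'E'
import cv2,numpy as np,glob
def strip(ns,o):
    I=[cv2.imread(f"pics/m_{n}.png") for n in ns]; H=max(i.shape[0] for i in I)
    z=np.hstack([cv2.copyMakeBorder(i,0,H-i.shape[0],0,10,0) for i in I]); f=min(800/z.shape[1],600/z.shape[0]); cv2.imwrite(o,cv2.resize(z,None,fx=f,fy=f))
strip(["sanderbay","sdbay","brushbay","cutbay"],"pics/s1.png"); strip(["brushhandle","sdhandle","cutgrips","sander"],"pics/s2.png")
E
```

```text
sanderbay16.5 mean [550.  301.6] ang 1.4 along [-57.4  56.5] across [-37.   38.2]
sdbay16.5 mean [582.6 210.6] ang 2.88 along [-92.8 135.4] across [-21.8  21.9]
brushbay16.5 mean [588.9 118.6] ang 2.97 along [-95.6 116.6] across [-25.9  26.2]
cutbay16.5 mean [582.6  25.9] ang 2.95 along [-71.7  92.7] across [-33.8  33.4]
brush handle mean [538.3 -95.6] ang 5.27 along [-53.1  74.2] across [-17.3  17. ]
sd handle mean [ 407.1 -296.2] ang 9.45 along [-53.1  50.7] across [-15.1  15.4]
cut grips mean [ 428.  -381.5] ang 4.33 along [-57.2  59.5] across [-27.3  27.1]
sander mean [ 493.1 -191.1] ang 1.79 along [-51.2  51.5] across [-30.3  31.9]
((493.1308898925781, -190.42832946777344), (102.39885711669922, 62.235721588134766), 2.4540317058563232)
```

View pics/s1.png

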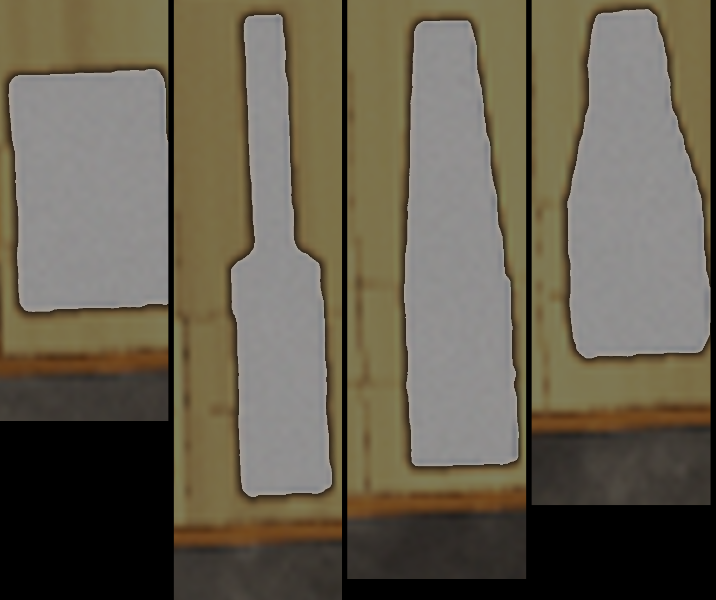

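View pics/s2.png

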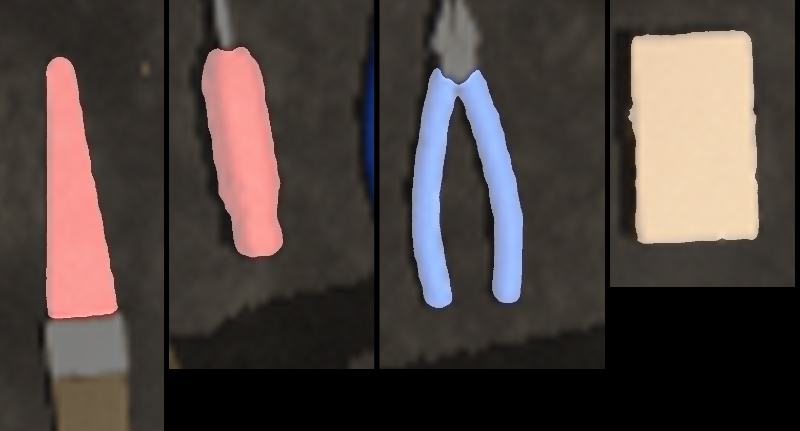

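```bash
python3 - <<'E'
from meas import *
blk=lambda h,i:(h[...,2]<90)
for z in(12,16.5,21):
  P,im,m=seg(z,440,640,255,345,blk); mm,ax=axis(P); rep(f"sb{z}",P,ax,mm); print(cv2.minAreaRect(P.astype(np.float32)))
P,im,m=seg(6,440,500,-130,-70,lambda h,i:(h[...,1]<60)&(h[...,2]>150)); print("ferrule",P.mean(0),cv2.minAreaRect(P.astype(np.float32)))
P,im,m=seg(6,400,660,-140,-60,lambda h,i:(h[...,2]>110)); mm,ax=axis(P); rep("brush all",P,ax,mm)
P,im,m=seg(7,430,560,-320,-230,lambda h,i:(h[...,2]>110)); mm,ax=axis(P); rep("shank",P,ax,mm)
P,im,m=seg(7,340,540,-440,-340,lambda h,i:(h[...,2]>110)|((h[...,0]>100)&(h[...,0]<130)&(h[...,1]>120))); mm,ax=axis(P); rep("cut all",P,ax,mm)
# cutters: midline of grips per along slice
P,im,m=seg(7,340,520,-450,-340,lambda h,i:(h[...,0]>100)&(h[...,0]<130)&(h[...,1]>120))
for x in range(380,470,10):
    q=P[abs(P[:,0]-x)<1,1]; print(x,round(q.min(),1),round(q.max(),1),round((q.min()+q.max())/2,1))
E
```

```text
sb12 mean [549.9 301.8] ang 3.06 along [-56.6  56.8] across [-38.4  38. ]
((549.942138671875, 301.550537109375), (113.24119567871094, 76.24859619140625), 2.8708343505859375)
sb16.5 mean [549.5 300.8] ang 3.08 along [-56.5  56.6] across [-38.2  37.9]
((549.580810546875, 300.6005859375), (112.99497985839844, 75.95946502685547), 2.9026522636413574)
sb21 mean [549.2 299.8] ang 3.07 along [-56.2  56.5] across [-38.1  37.8]
((549.2741088867188, 299.55816650390625), (112.53675842285156, 75.75557708740234), 2.8793139457702637)
ferrule [ 470.27882517 -102.81143386] ((470.6175842285156, -102.55073547363281), (30.74664878845215, 40.64727020263672), 5.710593223571777)
brush all mean [497.  -97.9] ang 6.43 along [-100.9  117.2] across [-48.   48.3]
shank mean [ 491.5 -249.4] ang 3.51 along [-62.7  69.5] across [-26.1  22.7]
cut all mean [ 439.5 -387.5] ang 3.29 along [-93.1 103. ] across [-56.7  52.7]
380 -408.9 -360.9 -384.9
390 -409.4 -358.6 -384.0
400 -409.6 -356.4 -383.0
410 -409.9 -355.9 -382.9
420 -408.6 -356.1 -382.4
430 -406.9 -356.4 -381.6
440 -404.4 -357.1 -380.8
450 -401.6 -358.6 -380.1
460 -399.1 -360.1 -379.6
```

```bash
cat > go.py <<'E'
import sys
from h import *
from bench import robot
def to(x,y,z,hd,verbose=True):
    s=robot.observe(); R=Ro.from_rotvec(s["tcp_rot"]); d=R.inv().apply(np.array([x,y,z])-s["eef_pos"])/10
    h=np.radians(hd); T=np.c_[[np.cos(h),np.sin(h),0],[np.sin(h),-np.cos(h),0],[0,0,-1]]
    t=(R.inv()*Ro.from_matrix(T)).as_rotvec(degrees=True)
    m=R.as_matrix(); print("t",round(s["time_s"],2),"pos",s["eef_pos"].round(1),"hd",np.degrees(np.arctan2(m[1,0],m[0,0])).round(2),"w",round(s["width"],3),"F",s["contact_force"].round(1),"q",np.round(s["q"],2))
    print("delta cm",d.round(2),"turn",t.round(2),"rows",round(np.linalg.norm(d)/4.17,1))
if __name__=="__main__": to(*map(float,sys.argv[1:5]))
E
python3 go.py 416.8 -382.4 100 4.2
```

```text
t 0.8 pos [ 200.1 -592.1  250.3] hd 18.67 w 0.995 F [ 0.3 -0.3  0.4] q [-1.26  0.42  1.63  0.    1.09 -0.02]
delta cm [ 27.25 -12.93  15.03] turn [ 0.   -0.   14.47] rows 8.1
```

>>> {"name": "apply_moves", "arguments": {
  "targets": [
    {"fingers": -1,"delta_pos": [27.25,-12.93,10],"turn": [0,0,14.5]},
    {"fingers": -1,"delta_pos": [27.25,-12.93,10],"turn": [0,0,14.5]},
    {"fingers": -1,"delta_pos": [27.25,-12.93,10],"turn": [0,0,14.5]},
    {"fingers": -1,"delta_pos": [27.25,-12.93,10],"turn": [0,0,14.5]},
    {"fingers": -1,"delta_pos": [27.25,-12.93,10],"turn": [0,0,14.5]}
  ],
  "newtons": 40
}}

```text
time_s: 1.22
eef_pos: [342.7, -453.8, 184.6]
tcp_rot: [3.139, 0.113, 0.001]
contact_force: [0.5, -0.4, 0.2]
width: 0.999
```

```bash
python3 go.py 416.8 -382.4 70 4.2
```

```text
t 1.22 pos [ 342.7 -453.8  184.6] hd 4.12 w 0.999 F [ 0.5 -0.4  0.2] q [-0.94  0.43  1.8   0.    0.91  0.55]
delta cm [ 7.9  -6.6  11.46] turn [ 0.03 -0.02 -0.08] rows 3.7
```

>>> {"name": "apply_moves", "arguments": {
  "targets": [
    {"fingers": -1,"delta_pos": [7.9,-6.6,11.5],"turn": [0,0,0]},
    {"fingers": -1,"delta_pos": [7.9,-6.6,11.5],"turn": [0,0,0]},
    {"fingers": -1,"delta_pos": [7.9,-6.6,11.5],"turn": [0,0,0]},
    {"fingers": -1,"delta_pos": [7.9,-6.6,11.5],"turn": [0,0,0]},
    {"fingers": -1,"delta_pos": [7.9,-6.6,11.5],"turn": [0,0,0]}
  ]
}}

```text
time_s: 1.63
eef_pos: [415.8, -379.1, 65.8]
tcp_rot: [-3.134, -0.119, 0.007]
contact_force: [-0.3, 1.1, -1.1]
width: 0.999
```

```bash
python3 go.py 416.8 -382.4 20 4.2
```

```text
t 1.63 pos [ 415.8 -379.1   65.8] hd 4.36 w 0.999 F [-0.3  1.1 -1.1] q [-0.76  0.61  1.86  0.    0.68  0.73]
delta cm [0.09 0.36 4.57] turn [-0.32  0.25  0.15] rows 1.1
```

>>> {"name": "apply_moves", "arguments": {
  "targets": [
    {"fingers": -1,"delta_pos": [0.1,0.4,2.0],"turn": [0,0,0]},
    {"fingers": -1,"delta_pos": [0.1,0.4,4.5],"turn": [0,0,0]},
    {"fingers": -1,"delta_pos": [0.1,0.4,4.5],"turn": [0,0,0]},
    {"fingers": -1,"delta_pos": [0.1,0.4,4.5],"turn": [0,0,0]}
  ]
}}

```text
time_s: 1.97
eef_pos: [416.3, -387.5, 24.9]
tcp_rot: [-3.138, -0.113, 0.002]
contact_force: [-0.3, -1.0, -0.1]
width: 1.001
```

```bash
python3 - <<'E'
from go import *
to(416.8,-382.4,20,4.2)
a=cam("top");b=cam("side")
z1=cv2.resize(a["color"][190:280,390:480],None,fx=4.4,fy=4.4,interpolation=cv2.INTER_CUBIC)
z2=cv2.resize(b["color"][80:180,280:380],None,fx=3.96,fy=3.96,interpolation=cv2.INTER_CUBIC)
cv2.imwrite("pics/c1.png",np.hstack([z1,z2]))
E
```

```text
t 1.97 pos [ 416.3 -387.5   24.9] hd 4.14 w 1.001 F [-0.3 -1.  -0.1] q [-0.77  0.68  1.85 -0.    0.61  0.73]
delta cm [ 0.09 -0.5   0.49] turn [-0.08  0.08 -0.06] rows 0.2
```

View pics/c1.png

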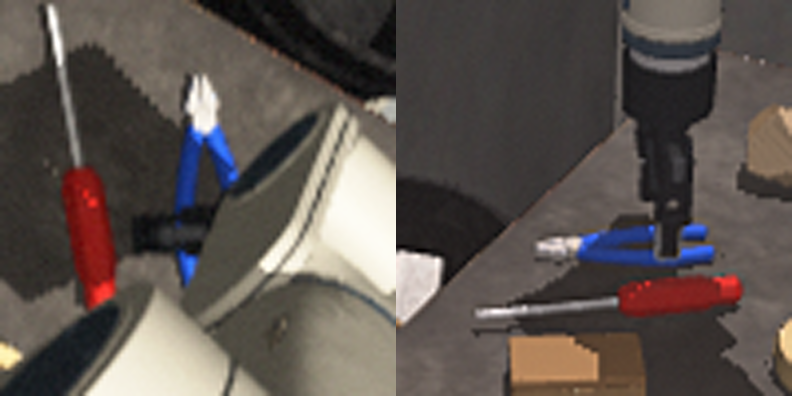

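```bash
python3 go.py 416.8 -382.4 20 4.2
```

```text
t 2.07 pos [ 417.3 -388.3   26.4] hd 4.13 w 1.0 F [-0.2 -0.4  0.1] q [-0.77  0.68  1.85 -0.    0.61  0.73]
delta cm [-0.01 -0.6   0.64] turn [ 0.07 -0.06 -0.07] rows 0.2
```

>>> {"name": "apply_moves", "arguments": {
  "targets": [
    {"fingers": -1,"delta_pos": [0,-0.6,0.6],"turn": [0,0,0]},
    {"fingers": -1,"delta_pos": [0,-0.6,0.6],"turn": [0,0,0]},
    {"fingers": 1,"delta_pos": [0,-0.6,0.6],"turn": [0,0,0]},
    {"fingers": 1,"delta_pos": [0,-0.6,0.6],"turn": [0,0,0]},
    {"fingers": 1,"delta_pos": [0,-0.6,0.6],"turn": [0,0,0]}
  ]
}}

```text
time_s: 2.48
eef_pos: [416.9, -381.6, 19.4]
tcp_rot: [3.139, 0.114, 0.001]
contact_force: [-0.1, 3.5, 16.8]
width: 0.603
```

>>> {"name": "apply_moves", "arguments": {
  "targets": [
    {"fingers": 1,"delta_pos": [0,0,0],"turn": [0,0,0]},
    {"fingers": 1,"delta_pos": [0,0,0],"turn": [0,0,0]},
    {"fingers": 1,"delta_pos": [0,0,0],"turn": [0,0,0]},
    {"fingers": 1,"delta_pos": [0,0,0],"turn": [0,0,0]}
  ]
}}

```text
time_s: 2.82
eef_pos: [416.9, -381.7, 19.9]
tcp_rot: [3.139, 0.114, 0.001]
contact_force: [-0.7, 2.1, 8.0]
width: 0.593
```

```bash
python3 go.py 416.8 -382.4 20 4.2
```

```text
t 2.82 pos [ 416.9 -381.7   19.9] hd 4.15 w 0.593 F [-0.7  2.1  8. ] q [-0.76  0.69  1.86  0.    0.59  0.74]
delta cm [-0.02  0.07 -0.01] turn [ 0.03 -0.04 -0.05] rows 0.0
```

>>> {"name": "apply_moves", "arguments": {
  "newtons": 60,
  "targets": [
    {"fingers": 1,"delta_pos": [0,0,-3],"turn": [0,0,0]},
    {"fingers": 1,"delta_pos": [0,0,-6],"turn": [0,0,0]},
    {"fingers": 1,"delta_pos": [0,0,-10],"turn": [0,0,0]},
    {"fingers": 1,"delta_pos": [0,0,-14],"turn": [0,0,0]},
    {"fingers": 1,"delta_pos": [0,0,-14],"turn": [0,0,0]}
  ]
}}

```text
time_s: 3.23
eef_pos: [419.7, -384.4, 166.2]
tcp_rot: [3.131, 0.114, 0.013]
contact_force: [2.7, -1.1, -1.8]
width: 0.582
```

```bash
python3 go.py 563.1 24.9 160 2.95
```

```text
t 3.23 pos [ 419.7 -384.4  166.2] hd 4.17 w 0.582 F [ 2.7 -1.1 -1.8] q [-0.76  0.45  1.82  0.    0.86  0.74]
delta cm [ 17.27 -39.78   0.41] turn [ 0.49 -0.45  1.22] rows 10.4
```

>>> {"name": "apply_moves", "arguments": {
  "targets": [
    {"fingers": 1,"delta_pos": [1.3,-3,0],"turn": [0,0,0]},
    {"fingers": 1,"delta_pos": [2.8,-6.4,0],"turn": [0,0,0]},
    {"fingers": 1,"delta_pos": [4.3,-10,0],"turn": [0,0,0.5]},
    {"fingers": 1,"delta_pos": [5.9,-13.6,0],"turn": [0,0,1]},
    {"fingers": 1,"delta_pos": [7.5,-17.2,0],"turn": [0,0,1.2]}
  ]
}}

```text
time_s: 3.65
eef_pos: [478.7, -202.7, 158.5]
tcp_rot: [-3.14, -0.079, 0.001]
contact_force: [0.9, -0.1, -2.4]
width: 0.585
```

>>> {"name": "apply_moves", "arguments": {
  "targets": [
    {"fingers": 1,"delta_pos": [1.5,-3.5,0],"turn": [0,0,0]},
    {"fingers": 1,"delta_pos": [3.0,-7.0,0],"turn": [0,0,0]},
    {"fingers": 1,"delta_pos": [4.5,-10.5,0],"turn": [0,0,0]},
    {"fingers": 1,"delta_pos": [6.0,-14.0,0],"turn": [0,0,0]},
    {"fingers": 1,"delta_pos": [7.0,-17,0],"turn": [0,0,0]}
  ]
}}

```text
time_s: 4.07
eef_pos: [540.6, -28.6, 158.6]
tcp_rot: [-3.14, -0.082, -0.0]
contact_force: [0.8, -0.4, -2.0]
width: 0.578
```

```bash
python3 go.py 563.1 24.9 160 2.95
```

```text
t 4.07 pos [540.6 -28.6 158.6] hd 3.01 w 0.578 F [ 0.8 -0.4 -2. ] q [-0.07  0.43  1.88  0.    0.83  1.44]
delta cm [ 2.53 -5.23 -0.14] turn [-0.01 -0.    0.06] rows 1.4
```

>>> {"name": "apply_moves", "arguments": {
  "targets": [
    {"fingers": 1,"delta_pos": [1.5,-3,2],"turn": [0,0,0]},
    {"fingers": 1,"delta_pos": [2.0,-4.2,5],"turn": [0,0,0]},
    {"fingers": 1,"delta_pos": [2.0,-4.2,8],"turn": [0,0,0]},
    {"fingers": 1,"delta_pos": [2.0,-4.2,9],"turn": [0,0,0]},
    {"fingers": 1,"delta_pos": [2.0,-4.2,9],"turn": [0,0,0]}
  ]
}}

```text
time_s: 4.48
eef_pos: [555.1, 12.1, 66.0]
tcp_rot: [-3.14, -0.082, 0.011]
contact_force: [-0.9, 0.4, -1.9]
width: 0.577
```

```bash
python3 - <<'E'
from go import *
to(563.1,24.9,70,2.95)
a=cam("top");b=cam("side")
z1=cv2.resize(a["color"][120:240,270:390],None,fx=3.3,fy=3.3,interpolation=cv2.INTER_CUBIC)
z2=cv2.resize(b["color"][160:260,230:350],None,fx=3.3,fy=3.96,interpolation=cv2.INTER_CUBIC)
cv2.imwrite("pics/c2.png",np.hstack([z1,z2]))
to(563.1,24.9,33,2.95)
E
```

```text
t 4.48 pos [555.1  12.1  66. ] hd 3.0 w 0.577 F [-0.9  0.4 -1.9] q [ 0.    0.6   1.87 -0.    0.67  1.52]
delta cm [ 0.86 -1.24 -0.41] turn [-0.02  0.39  0.05] rows 0.4
t 4.58 pos [557.7  11.5  69.1] hd 2.93 w 0.583 F [-0.  -0.1 -2. ] q [-0.    0.6   1.87 -0.    0.67  1.52]
delta cm [ 0.61 -1.31  3.61] turn [-0.    0.05 -0.02] rows 0.9
```

View pics/c2.png

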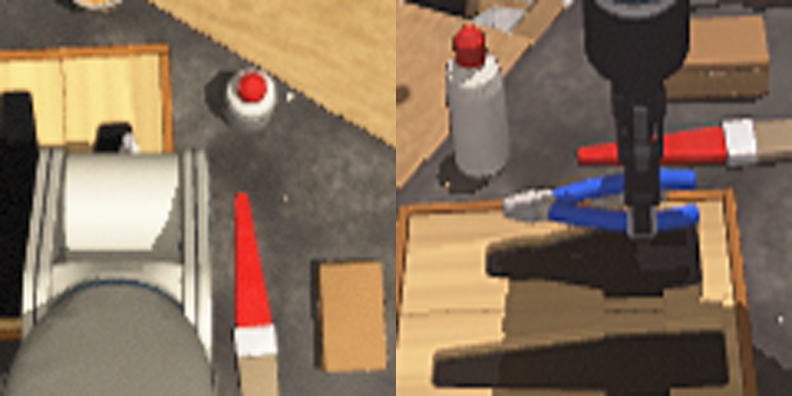

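```bash
python3 - <<'E'
from h import *
import pickle
c=pickle.load(open("cams.pkl","rb"))["side"]
P=np.array([557.7,11.5,56.5]);a=np.array([np.cos(.0512),np.sin(.0512),0])
print(proj(c,np.array([P-46*a,P+105*a])))
E
```

```text
[[320.67844234 209.08061139]
 [261.52846017 211.6131076 ]]
```

>>> {"name": "apply_moves", "arguments": {
  "targets": [
    {"fingers": 1,"delta_pos": [0.6,-1.3,0],"turn": [0,0,0]},
    {"fingers": 1,"delta_pos": [0.6,-1.3,0.5],"turn": [0,0,0]},
    {"fingers": 1,"delta_pos": [0.6,-1.3,1.5],"turn": [0,0,0]},
    {"fingers": 1,"delta_pos": [0.6,-1.3,1.5],"turn": [0,0,0]},
    {"fingers": 1,"delta_pos": [0.6,-1.3,1.5],"turn": [0,0,0]}
  ]
}}

```text
time_s: 5.0
eef_pos: [562.6, 25.1, 53.6]
tcp_rot: [3.141, 0.081, -0.002]
contact_force: [-1.2, 1.4, -3.1]
width: 0.578
```

```bash
python3 go.py 563.1 24.9 33 2.95
```

```text
t 5.0 pos [562.6  25.1  53.6] hd 2.96 w 0.578 F [-1.2  1.4 -3.1] q [ 0.02  0.63  1.86 -0.    0.65  1.54]
delta cm [0.05 0.02 2.06] turn [0.   0.06 0.01] rows 0.5
```

>>> {"name": "apply_moves", "arguments": {
  "targets": [
    {"fingers": 1,"delta_pos": [0.05,0,0.8],"turn": [0,0,0]},
    {"fingers": 1,"delta_pos": [0.05,0,1.5],"turn": [0,0,0]},
    {"fingers": 1,"delta_pos": [0.05,0,2.0],"turn": [0,0,0]},
    {"fingers": 1,"delta_pos": [0.05,0,2.0],"turn": [0,0,0]},
    {"fingers": 1,"delta_pos": [0.05,0,2.0],"turn": [0,0,0]}
  ]
}}

```text
time_s: 5.42
eef_pos: [563.3, 25.2, 33.4]
tcp_rot: [-3.141, -0.081, 0.002]
contact_force: [-0.6, -0.1, -1.3]
width: 0.58
```

```bash
python3 go.py 563.1 24.9 33 2.95
```

```text
t 5.42 pos [563.3  25.2  33.4] hd 2.96 w 0.58 F [-0.6 -0.1 -1.3] q [0.02 0.66 1.86 0.   0.62 1.54]
delta cm [-0.02  0.03  0.04] turn [-0.    0.06  0.01] rows 0.0
```

>>> {"name": "apply_moves", "arguments": {
  "targets": [
    {"fingers": 1,"delta_pos": [0,0,0.1],"turn": [0,0,0]},
    {"fingers": -0.34,"delta_pos": [0,0,0.1],"turn": [0,0,0]},
    {"fingers": -0.34,"delta_pos": [0,0,0.1],"turn": [0,0,0]},
    {"fingers": -0.34,"delta_pos": [0,0,0.1],"turn": [0,0,0]},
    {"fingers": -0.34,"delta_pos": [0,0,0.1],"turn": [0,0,0]}
  ]
}}

```text
time_s: 5.83
eef_pos: [563.9, 25.3, 33.3]
tcp_rot: [3.141, 0.081, 0.001]
contact_force: [-0.6, -0.5, -0.9]
width: 0.669
```

```bash
python3 go.py 563.1 24.9 33 2.95
```

```text
t 5.83 pos [563.9  25.3  33.3] hd 2.97 w 0.669 F [-0.6 -0.5 -0.9] q [0.02 0.66 1.86 0.   0.62 1.54]
delta cm [-0.08  0.04  0.03] turn [ 0.   -0.04  0.02] rows 0.0
```

Lift gently, then move back to the screwdriver (412.5, −295.3, hd 9.2).

>>> {"name": "apply_moves", "arguments": {
  "targets": [
    {"fingers": -0.34,"delta_pos": [0,0,-0.8],"turn": [0,0,0]},
    {"fingers": -0.34,"delta_pos": [0,0,-2],"turn": [0,0,0]},
    {"fingers": -0.34,"delta_pos": [0,0,-5],"turn": [0,0,0]},
    {"fingers": -0.34,"delta_pos": [0,0,-9],"turn": [0,0,0]},
    {"fingers": -0.34,"delta_pos": [0,0,-13],"turn": [0,0,0]}
  ]
}}

```text
time_s: 6.25
eef_pos: [562.9, 25.3, 164.8]
tcp_rot: [3.141, 0.081, -0.002]
contact_force: [0.4, -0.0, 0.7]
width: 0.672
```

```bash
python3 go.py 412.5 -295.3 120 9.2
```

```text
t 6.25 pos [562.9  25.3 164.8] hd 2.97 w 0.672 F [ 0.4 -0.   0.7] q [ 0.02  0.45  1.83 -0.    0.87  1.54]
delta cm [-16.67  31.23   4.5 ] turn [-0.01  0.08 -6.23] rows 8.6
```

>>> {"name": "apply_moves", "arguments": {
  "targets": [
    {"fingers": -0.34,"delta_pos": [-9,17.5,0],"turn": [0,0,-3]},
    {"fingers": -0.34,"delta_pos": [-9,17.5,0],"turn": [0,0,-6]},
    {"fingers": -0.34,"delta_pos": [-9,17.5,0],"turn": [0,0,-6.2]},
    {"fingers": -0.34,"delta_pos": [-9,17.5,0],"turn": [0,0,-6.2]},
    {"fingers": -0.34,"delta_pos": [-9,17.5,0],"turn": [0,0,-6.2]}
  ]
}}

```text
time_s: 6.67
eef_pos: [481.5, -156.3, 164.5]
tcp_rot: [3.131, 0.25, 0.002]
contact_force: [-0.2, -0.7, -1.2]
width: 0.674
```

```bash
python3 - <<'E'
from go import *
a=cam("top");b=cam("side")
z1=cv2.resize(a["color"][120:240,270:390],None,fx=3.3,fy=3.3,interpolation=cv2.INTER_CUBIC)
z2=cv2.resize(b["color"][160:260,230:350],None,fx=3.3,fy=3.96,interpolation=cv2.INTER_CUBIC)
cv2.imwrite("pics/c3.png",np.hstack([z1,z2]))
to(412.5,-295.3,70,9.2)
E
```

```text
t 6.77 pos [ 481.2 -157.4  164.3] hd 8.92 w 0.67 F [-0.6  0.5 -0.1] q [-0.34  0.38  1.95 -0.    0.81  1.08]
delta cm [-8.93 12.55  9.44] turn [ 0.06 -0.04 -0.28] rows 4.3
```

View pics/c3.png

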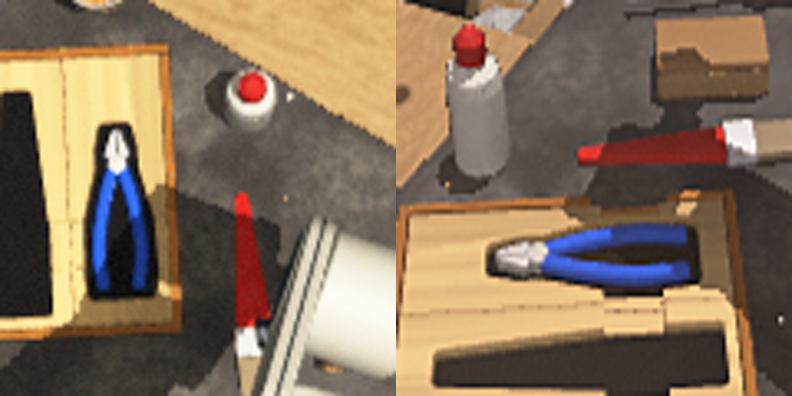

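>>> {"name": "apply_moves", "arguments": {
  "targets": [
    {"fingers": -0.34,"delta_pos": [-8.9,12.5,2],"turn": [0,0,0]},
    {"fingers": -0.34,"delta_pos": [-8.9,12.5,5],"turn": [0,0,-0.3]},
    {"fingers": -0.34,"delta_pos": [-8.9,12.5,9.4],"turn": [0,0,-0.3]},
    {"fingers": -0.34,"delta_pos": [-8.9,12.5,9.4],"turn": [0,0,-0.3]},
    {"fingers": -0.34,"delta_pos": [-8.9,12.5,9.4],"turn": [0,0,-0.3]}
  ]
}}

```text
time_s: 7.18
eef_pos: [413.4, -293.2, 67.7]
tcp_rot: [-3.131, -0.257, 0.001]
contact_force: [-1.2, -0.0, 0.7]
width: 0.672
```

>>> {"name": "apply_moves", "arguments": {
  "targets": [
    {"fingers": -0.34,"delta_pos": [0,0,0],"turn": [0,0,0]}
  ]
}}

```text
time_s: 7.27
eef_pos: [412.9, -292.7, 67.1]
tcp_rot: [-3.129, -0.255, 0.004]
contact_force: [-0.1, -0.1, 0.5]
width: 0.672
```

```bash
python3 go.py 412.5 -295.3 22 9.2
```

```text
t 7.27 pos [ 412.9 -292.7   67.1] hd 9.3 w 0.672 F [-0.1 -0.1  0.5] q [-0.64  0.55  1.99 -0.    0.61  0.77]
delta cm [-0.07  0.26  4.51] turn [-0.14  0.15  0.1 ] rows 1.1
```

>>> {"name": "apply_moves", "arguments": {
  "targets": [
    {"fingers": -0.34,"delta_pos": [-0.1,0.2,2],"turn": [0,0,0]},
    {"fingers": -0.34,"delta_pos": [-0.1,0.2,4],"turn": [0,0,0]},
    {"fingers": -0.34,"delta_pos": [-0.1,0.2,4.5],"turn": [0,0,0]},
    {"fingers": -0.34,"delta_pos": [-0.1,0.2,4.5],"turn": [0,0,0]},
    {"fingers": -0.34,"delta_pos": [-0.1,0.2,4.5],"turn": [0,0,0]}
  ]
}}

```text
time_s: 7.68
eef_pos: [415.1, -293.5, 25.0]
tcp_rot: [3.13, 0.261, 0.001]
contact_force: [-1.5, -0.1, 0.3]
width: 0.675
```

```bash
python3 go.py 412.5 -295.3 22 9.2
```

```text
t 7.68 pos [ 415.1 -293.5   25. ] hd 9.52 w 0.675 F [-1.5 -0.1  0.3] q [-0.64  0.63  1.99  0.    0.52  0.77]
delta cm [-0.28  0.14  0.3 ] turn [ 0.03 -0.03  0.32] rows 0.1
```

Adjust and close.

>>> {"name": "apply_moves", "arguments": {
  "targets": [
    {"fingers": -0.34,"delta_pos": [-0.25,0.15,0.35],"turn": [0,0,0.2]},
    {"fingers": 1,"delta_pos": [-0.25,0.15,0.35],"turn": [0,0,0.2]},
    {"fingers": 1,"delta_pos": [-0.25,0.15,0.35],"turn": [0,0,0.2]},
    {"fingers": 1,"delta_pos": [-0.25,0.15,0.35],"turn": [0,0,0.2]},
    {"fingers": 1,"delta_pos": [-0.25,0.15,0.35],"turn": [0,0,0.2]}
  ],
  "newtons": 50
}}

```text
time_s: 8.1
eef_pos: [412.3, -296.0, 21.2]
tcp_rot: [3.131, 0.254, 0.001]
contact_force: [-0.8, 2.0, 5.7]
width: 0.27
```

>>> {"name": "apply_moves", "arguments": {
  "targets": [
    {"fingers": 1,"delta_pos": [0,0,0],"turn": [0,0,0]},
    {"fingers": 1,"delta_pos": [0,0,0],"turn": [0,0,0]}
  ]
}}

```text
time_s: 8.27
eef_pos: [412.3, -296.0, 21.2]
tcp_rot: [3.131, 0.254, 0.001]
contact_force: [-0.3, 1.1, 5.5]
width: 0.269
```

```bash
python3 go.py 412.5 -295.3 22 9.2
```

```text
t 8.27 pos [ 412.3 -296.    21.2] hd 9.26 w 0.269 F [-0.3  1.1  5.5] q [-0.65  0.64  1.99  0.    0.51  0.76]
delta cm [ 0.03 -0.06 -0.08] turn [ 0.04 -0.04  0.06] rows 0.0
```

>>> {"name": "apply_moves", "arguments": {
  "targets": [
    {"fingers": 1,"delta_pos": [0,0,-1.5],"turn": [0,0,0]},
    {"fingers": 1,"delta_pos": [0,0,-4],"turn": [0,0,0]},
    {"fingers": 1,"delta_pos": [0,0,-7],"turn": [0,0,0]},
    {"fingers": 1,"delta_pos": [0,0,-11],"turn": [0,0,0]},
    {"fingers": 1,"delta_pos": [0,0,-14],"turn": [0,0,0]}
  ]
}}

```text
time_s: 8.68
eef_pos: [412.0, -295.8, 162.8]
tcp_rot: [3.131, 0.254, 0.001]
contact_force: [1.1, -0.7, -0.9]
width: 0.271
```

```bash
python3 - <<'E'
from go import *
to(553.8,209.1,160,2.95)
b=cam("side")
cv2.imwrite("pics/c4.png",cv2.resize(b["color"][60:210,250:450],None,fx=4,fy=4,interpolation=cv2.INTER_CUBIC))
to(553.8,209.1,160,2.95)
E
```

```text
t 8.68 pos [ 412.  -295.8  162.8] hd 9.26 w 0.271 F [ 1.1 -0.7 -0.9] q [-0.65  0.38  1.95  0.    0.81  0.76]
delta cm [ 22.12 -47.55   0.27] turn [ 0.03 -0.03  6.31] rows 12.6
t 8.73 pos [ 414.5 -297.7  167.7] hd 9.26 w 0.27 F [ 0.8 -2.1  2.8] q [-0.65  0.37  1.95  0.    0.81  0.76]
delta cm [ 21.9  -47.78   0.6 ] turn [ 0.35 -0.38  6.31] rows 12.6
```

View pics/c4.png

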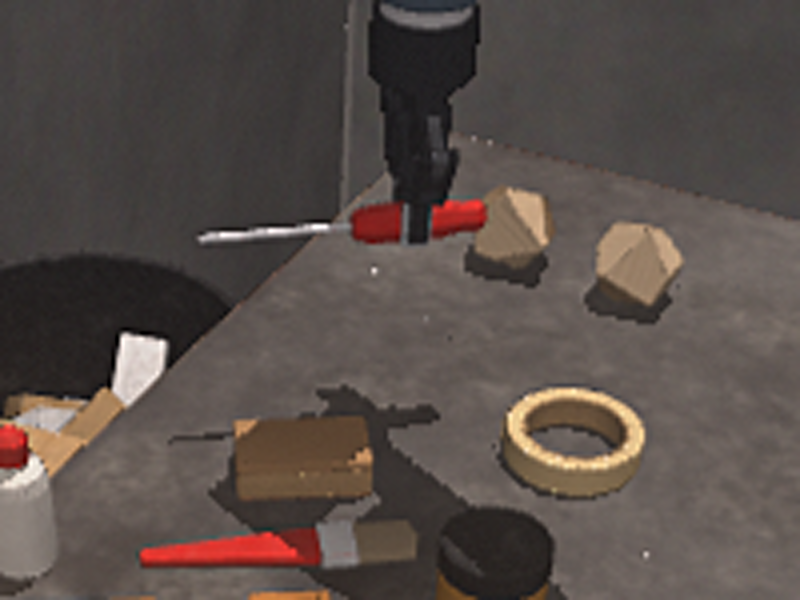

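>>> {"name": "apply_moves", "arguments": {
  "targets": [
    {"fingers": 1,"delta_pos": [1.2,-2.6,0],"turn": [0,0,1]},
    {"fingers": 1,"delta_pos": [2.8,-6.1,0],"turn": [0,0,2]},
    {"fingers": 1,"delta_pos": [4.4,-9.6,0],"turn": [0,0,3]},
    {"fingers": 1,"delta_pos": [6.0,-13.1,0],"turn": [0,0,4.5]},
    {"fingers": 1,"delta_pos": [7.6,-16.6,0],"turn": [0,0,6.3]}
  ]
}}

```text
time_s: 9.15
eef_pos: [460.2, -118.1, 160.5]
tcp_rot: [3.141, 0.078, 0.0]
contact_force: [1.3, -0.4, -0.8]
width: 0.274
```

```bash
python3 go.py 553.8 209.1 160 2.95
```

```text
t 9.15 pos [ 460.2 -118.1  160.5] hd 2.84 w 0.274 F [ 1.3 -0.4 -0.8] q [-0.28  0.34  2.02  0.    0.78  1.24]
delta cm [ 10.97 -32.22   0.05] turn [ 0.   -0.01 -0.11] rows 8.2
```

>>> {"name": "apply_moves", "arguments": {
  "targets": [
    {"fingers": 1,"delta_pos": [1.2,-3.5,0],"turn": [0,0,0]},
    {"fingers": 1,"delta_pos": [2.4,-7.0,0],"turn": [0,0,0]},
    {"fingers": 1,"delta_pos": [3.6,-10.5,0],"turn": [0,0,0]},
    {"fingers": 1,"delta_pos": [4.8,-14.0,0],"turn": [0,0,0]},
    {"fingers": 1,"delta_pos": [6.0,-17.5,0],"turn": [0,0,0]}
  ]
}}

```text
time_s: 9.57
eef_pos: [511.1, 60.1, 160.4]
tcp_rot: [3.141, 0.081, -0.0]
contact_force: [0.9, -0.2, -0.8]
width: 0.268
```

>>> {"name": "apply_moves", "arguments": {
  "targets": [
    {"fingers": 1,"delta_pos": [1.2,-3.5,0],"turn": [0,0,0]},
    {"fingers": 1,"delta_pos": [2.4,-7.0,0],"turn": [0,0,0]},
    {"fingers": 1,"delta_pos": [3.6,-10.5,1],"turn": [0,0,0]},
    {"fingers": 1,"delta_pos": [4.4,-12.4,4],"turn": [0,0,0]},
    {"fingers": 1,"delta_pos": [4.4,-12.4,7],"turn": [0,0,0]}
  ]
}}

```text
time_s: 9.98
eef_pos: [551.6, 188.9, 91.1]
tcp_rot: [-3.138, -0.086, -0.011]
contact_force: [0.2, -0.3, -1.0]
width: 0.273
```

>>> {"name": "apply_moves", "arguments": {
  "targets": [
    {"fingers": 1,"delta_pos": [0,0,0],"turn": [0,0,0]},
    {"fingers": 1,"delta_pos": [0,0,0],"turn": [0,0,0]}
  ]
}}

```text
time_s: 10.15
eef_pos: [546.8, 183.9, 89.0]
tcp_rot: [3.139, 0.082, -0.007]
contact_force: [-0.7, 0.3, -0.7]
width: 0.268
```

```bash
python3 go.py 553.8 209.1 60 2.95
```

```text
t 10.15 pos [546.8 183.9  89. ] hd 3.0 w 0.268 F [-0.7  0.3 -0.7] q [ 0.3   0.58  1.82 -0.    0.74  1.82]
delta cm [ 0.84 -2.49  2.89] turn [0.08 0.27 0.05] rows 0.9
```

>>> {"name": "apply_moves", "arguments": {
  "targets": [
    {"fingers": 1,"delta_pos": [0.8,-2.5,0.5],"turn": [0,0,0]},
    {"fingers": 1,"delta_pos": [0.8,-2.5,1.5],"turn": [0,0,0]},
    {"fingers": 1,"delta_pos": [0.8,-2.5,2.5],"turn": [0,0,0]},
    {"fingers": 1,"delta_pos": [0.8,-2.5,2.5],"turn": [0,0,0]},
    {"fingers": 1,"delta_pos": [0.8,-2.5,2.5],"turn": [0,0,0]}
  ]
}}

```text
time_s: 10.57
eef_pos: [554.9, 208.6, 65.7]
tcp_rot: [3.14, 0.08, -0.002]
contact_force: [0.7, -0.3, -1.3]
width: 0.273
```

```bash
python3 - <<'E'
from go import *
to(553.8,209.1,36,2.95)
b=cam("side");a=cam("top")
z1=cv2.resize(a["color"][120:240,190:310],None,fx=3.3,fy=3.3,interpolation=cv2.INTER_CUBIC)
z2=cv2.resize(b["color"][200:300,220:340],None,fx=3.3,fy=3.96,interpolation=cv2.INTER_CUBIC)
cv2.imwrite("pics/c5.png",np.hstack([z1,z2]))
to(553.8,209.1,36,2.95)
E
```

```text
t 10.57 pos [554.9 208.6  65.7] hd 2.91 w 0.273 F [ 0.7 -0.3 -1.3] q [ 0.34  0.64  1.79 -0.    0.71  1.86]
delta cm [-0.1  -0.06  2.97] turn [ 0.02  0.06 -0.04] rows 0.7
t 10.67 pos [555.4 209.   66.1] hd 2.91 w 0.27 F [ 0.1  1.7 -0.5] q [ 0.34  0.64  1.79 -0.    0.71  1.86]
delta cm [-0.16 -0.02  3.01] turn [-0.   -0.02 -0.04] rows 0.7
```

View pics/c5.png

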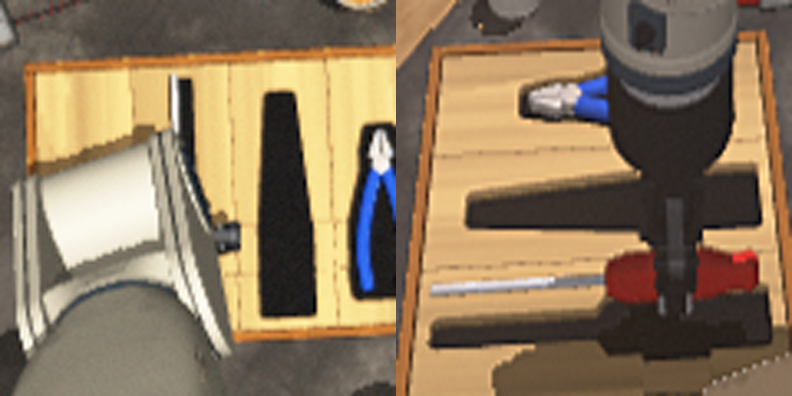

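```bash
python3 - <<'E'
from h import *
import pickle
C=pickle.load(open("cams.pkl","rb"));a=np.array([np.cos(.0508),np.sin(.0508),0])
P=np.array([555.4,209,58.])
tip=P+158*a; end=P-58*a
print(proj(C["top"],tip),proj(C["side"],np.array([tip,end])))
print("obs tip top (242.5,142.7) side", 220+(430-396)/3.3,200+290/3.96,"end",220+(758-396)/3.3,200+270/3.96)
print(ray(C["top"],(242.7,142.7),58),tip)
E
```

```text
[[242.42787811 142.51876336]] [[230.60187376 273.61124192]
 [329.59441424 268.53079875]]
obs tip top (242.5,142.7) side 230.3030303030303 273.2323232323232 end 329.6969696969697 268.1818181818182
[[712.64045515 216.19059125  58.        ]] [713.19617328 217.02294824  58.        ]
```

>>> {"name": "apply_moves", "arguments": {
  "targets": [
    {"fingers": 1,"delta_pos": [-0.15,0,0.6],"turn": [0,0,0]},
    {"fingers": 1,"delta_pos": [-0.15,0,1.6],"turn": [0,0,0]},
    {"fingers": 1,"delta_pos": [-0.15,0,2.6],"turn": [0,0,0]},
    {"fingers": 1,"delta_pos": [-0.15,0,3.1],"turn": [0,0,0]},
    {"fingers": 1,"delta_pos": [-0.15,0,3.1],"turn": [0,0,0]}
  ]
}}

```text
time_s: 11.08
eef_pos: [553.2, 209.3, 33.3]
tcp_rot: [3.14, 0.081, -0.003]
contact_force: [0.6, -0.0, -1.2]
width: 0.269
```

```bash
python3 go.py 553.8 209.1 33.5 2.95
```

```text
t 11.08 pos [553.2 209.3  33.3] hd 2.97 w 0.269 F [ 0.6 -0.  -1.2] q [ 0.34  0.69  1.8  -0.    0.66  1.86]
delta cm [ 0.06  0.02 -0.02] turn [0.03 0.11 0.02] rows 0.0
```

>>> {"name": "apply_moves", "arguments": {
  "targets": [
    {"fingers": 1,"delta_pos": [0,0,0.05],"turn": [0,0,0]},
    {"fingers": 0.1,"delta_pos": [0,0,0.05],"turn": [0,0,0]},
    {"fingers": 0.1,"delta_pos": [0,0,0.05],"turn": [0,0,0]},
    {"fingers": 0.1,"delta_pos": [0,0,0.05],"turn": [0,0,0]}
  ]
}}

```text
time_s: 11.42
eef_pos: [553.9, 209.6, 33.8]
tcp_rot: [3.141, 0.081, 0.0]
contact_force: [-0.3, 0.1, -0.7]
width: 0.452
```

>>> {"name": "apply_moves", "arguments": {
  "targets": [
    {"fingers": 0.1,"delta_pos": [0,0,-0.8],"turn": [0,0,0]},
    {"fingers": 0.1,"delta_pos": [0,0,-2],"turn": [0,0,0]},
    {"fingers": 0.1,"delta_pos": [0,0,-5],"turn": [0,0,0]},
    {"fingers": 0.1,"delta_pos": [0,0,-9],"turn": [0,0,0]},
    {"fingers": -0.3,"delta_pos": [0,0,-13],"turn": [0,0,0]}
  ]
}}

```text
time_s: 11.83
eef_pos: [553.2, 209.4, 165.9]
tcp_rot: [3.14, 0.081, -0.002]
contact_force: [0.6, 0.3, 1.1]
width: 0.577
```

```bash
python3 go.py 471 -102.2 160 5.4
```

```text
t 11.83 pos [553.2 209.4 165.9] hd 2.97 w 0.577 F [0.6 0.3 1.1] q [0.34 0.48 1.76 0.   0.9  1.86]
delta cm [-9.82 30.69  0.61] turn [ 0.02  0.07 -2.43] rows 7.7
```

>>> {"name": "apply_moves", "arguments": {
  "targets": [
    {"fingers": -0.3,"delta_pos": [-5.5,17.5,0],"turn": [0,0,-2.4]},
    {"fingers": -0.3,"delta_pos": [-5.5,17.5,0],"turn": [0,0,-2.4]},
    {"fingers": -0.3,"delta_pos": [-5.5,17.5,0],"turn": [0,0,-2.4]},
    {"fingers": -0.3,"delta_pos": [-5.5,17.5,0],"turn": [0,0,-2.4]},
    {"fingers": -0.3,"delta_pos": [-5.5,17.5,0],"turn": [0,0,-2.4]}
  ]
}}

```text
time_s: 12.25
eef_pos: [506.2, 28.6, 165.3]
tcp_rot: [3.137, 0.145, 0.0]
contact_force: [0.6, 0.2, 0.4]
width: 0.651
```

>>> {"name": "apply_moves", "arguments": {
  "targets": [
    {"fingers": -0.3,"delta_pos": [-4.2,13.0,0],"turn": [0,0,0]},
    {"fingers": -0.3,"delta_pos": [-4.2,13.0,0],"turn": [0,0,0]},
    {"fingers": -0.3,"delta_pos": [-4.2,13.0,3],"turn": [0,0,0]},
    {"fingers": -0.3,"delta_pos": [-4.2,13.0,7],"turn": [0,0,0]},
    {"fingers": -0.3,"delta_pos": [-4.2,13.0,9],"turn": [0,0,0]}
  ]
}}

```text
time_s: 12.67
eef_pos: [478.7, -104.2, 74.6]
tcp_rot: [3.137, 0.142, 0.006]
contact_force: [-0.1, -0.2, -0.6]
width: 0.649
```

```bash
python3 - <<'E'
from go import *
b=cam("side");a=cam("top")
z1=cv2.resize(a["color"][120:250,190:360],None,fx=2.35,fy=2.35,interpolation=cv2.INTER_CUBIC)
z2=cv2.resize(b["color"][150:290,210:350],None,fx=2.8,fy=2.18,interpolation=cv2.INTER_CUBIC)
cv2.imwrite("pics/c6.png",np.hstack([z1,z2[:z1.shape[0]]]))
to(471,-102.2,22,5.4)
E
```

```text
Traceback (most recent call last):
ValueError: all the input array dimensions except for the concatenation axis must match exactly, but along dimension 0, the array at index 0 has size 306 and the array at index 1 has size 305
```

```bash
cat >> go.py <<'E'
def pic(o,ta,sa):
    b=cam("side");a=cam("top"); f=lambda i,r:cv2.resize(i["color"][r[1]:r[3],r[0]:r[2]],(398,398),interpolation=cv2.INTER_CUBIC)
    cv2.imwrite(o,np.hstack([f(a,ta),f(b,sa)]))
E
python3 - <<'E'
from go import *
pic("pics/c6.png",(200,120,350,270),(210,160,350,300))
to(471,-102.2,22,5.4)
E
```

```text
t 12.87 pos [ 478.5 -101.3   74.8] hd 5.35 w 0.653 F [0.  0.2 0.7] q [-0.23  0.52  2.02  0.    0.6   1.24]
delta cm [-0.75  0.02  5.28] turn [-0.01  0.02 -0.05] rows 1.3
```

View pics/c6.png

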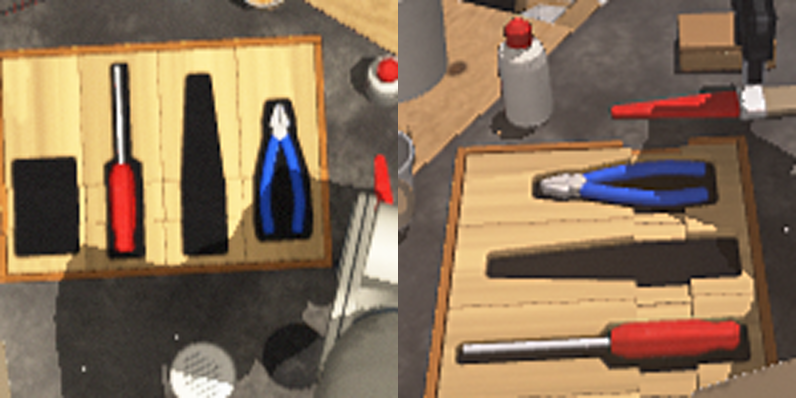

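>>> {"name": "apply_moves", "arguments": {
  "targets": [
    {"fingers": -0.3,"delta_pos": [-0.75,0,1.5],"turn": [0,0,0]},
    {"fingers": -0.3,"delta_pos": [-0.75,0,4],"turn": [0,0,0]},
    {"fingers": -0.3,"delta_pos": [-0.75,0,5.1],"turn": [0,0,0]},
    {"fingers": -0.3,"delta_pos": [-0.75,0,5.1],"turn": [0,0,0]},
    {"fingers": -0.3,"delta_pos": [-0.75,0,5.1],"turn": [0,0,0]}
  ]
}}

```text
time_s: 13.28
eef_pos: [471.8, -101.7, 24.1]
tcp_rot: [3.138, 0.149, 0.002]
contact_force: [-0.5, -0.5, 0.2]
width: 0.649
```

>>> {"name": "apply_moves", "arguments": {
  "targets": [
    {"fingers": -0.3,"delta_pos": [0,0,0],"turn": [0,0,0]}
  ]
}}

```text
time_s: 13.37
eef_pos: [472.1, -102.0, 24.4]
tcp_rot: [3.137, 0.148, 0.003]
contact_force: [-0.1, 0.2, 0.2]
width: 0.647
```

```bash
python3 go.py 471 -102.2 21.5 5.4
```

```text
t 13.37 pos [ 472.1 -102.    24.4] hd 5.41 w 0.647 F [-0.1  0.2  0.2] q [-0.24  0.62  2.04  0.    0.48  1.24]
delta cm [-0.11  0.01  0.29] turn [ 0.04 -0.12  0.01] rows 0.1
```

>>> {"name": "apply_moves", "arguments": {
  "newtons": 45,
  "targets": [
    {"fingers": -0.3,"delta_pos": [-0.1,0,0.35],"turn": [0,0,0]},
    {"fingers": 1,"delta_pos": [-0.1,0,0.35],"turn": [0,0,0]},
    {"fingers": 1,"delta_pos": [-0.1,0,0.35],"turn": [0,0,0]},
    {"fingers": 1,"delta_pos": [-0.1,0,0.35],"turn": [0,0,0]},
    {"fingers": 1,"delta_pos": [-0.1,0,0.35],"turn": [0,0,0]}
  ]
}}

```text
time_s: 13.78
eef_pos: [470.1, -102.2, 20.2]
tcp_rot: [3.138, 0.147, 0.001]
contact_force: [-1.4, 1.7, 7.3]
width: 0.435
```

>>> {"name": "apply_moves", "arguments": {
  "targets": [
    {"fingers": 1,"delta_pos": [0,0,0],"turn": [0,0,0]},
    {"fingers": 1,"delta_pos": [0,0,0],"turn": [0,0,0]}
  ]
}}

```text
time_s: 13.95
eef_pos: [470.1, -102.2, 20.2]
tcp_rot: [3.138, 0.147, 0.001]
contact_force: [-1.2, 0.9, 6.9]
width: 0.429
```

```bash
python3 go.py 471 -102.2 21.5 5.4
```

```text
t 13.95 pos [ 470.1 -102.2   20.2] hd 5.36 w 0.429 F [-1.2  0.9  6.9] q [-0.24  0.62  2.04  0.    0.47  1.24]
delta cm [ 0.09  0.01 -0.13] turn [ 0.01 -0.04 -0.04] rows 0.0
```

>>> {"name": "apply_moves", "arguments": {
  "targets": [
    {"fingers": 1,"delta_pos": [0,0,-1.5],"turn": [0,0,0]},
    {"fingers": 1,"delta_pos": [0,0,-4],"turn": [0,0,0]},
    {"fingers": 1,"delta_pos": [0,0,-7.5],"turn": [0,0,0]},
    {"fingers": 1,"delta_pos": [0,0,-11],"turn": [0,0,0]},
    {"fingers": 1,"delta_pos": [0,0,-14],"turn": [0,0,0]}
  ]
}}

```text
time_s: 14.37
eef_pos: [469.7, -102.2, 161.5]
tcp_rot: [3.138, 0.147, 0.001]
contact_force: [1.4, -0.7, -1.4]
width: 0.433
```

>>> {"name": "apply_moves", "arguments": {
  "targets": [
    {"fingers": 1,"delta_pos": [1.5,-3,0],"turn": [0,0,1]},
    {"fingers": 1,"delta_pos": [3,-6,0],"turn": [0,0,2]},
    {"fingers": 1,"delta_pos": [4,-9.5,0],"turn": [0,0,2.4]},
    {"fingers": 1,"delta_pos": [5,-13,0],"turn": [0,0,2.4]},
    {"fingers": 1,"delta_pos": [5.8,-16.5,0],"turn": [0,0,2.4]}
  ]
}}

```text
time_s: 14.78
eef_pos: [512.5, 69.1, 159.9]
tcp_rot: [-3.141, -0.08, -0.001]
contact_force: [-0.2, -0.4, -1.1]
width: 0.427
```

```bash
python3 go.py 558.3 117.1 160 2.95
```

```text
t 14.78 pos [512.5  69.1 159.9] hd 2.93 w 0.427 F [-0.2 -0.4 -1.1] q [ 0.11  0.4   1.93 -0.    0.81  1.63]
delta cm [ 4.82 -4.56 -0.  ] turn [-0.   -0.05 -0.02] rows 1.6
```

>>> {"name": "apply_moves", "arguments": {
  "targets": [
    {"fingers": 1,"delta_pos": [2.5,-2.5,1],"turn": [0,0,0]},
    {"fingers": 1,"delta_pos": [4.4,-4,4],"turn": [0,0,0]},
    {"fingers": 1,"delta_pos": [4.4,-4,7.5],"turn": [0,0,0]},
    {"fingers": 1,"delta_pos": [4.4,-4,9.5],"turn": [0,0,0]},
    {"fingers": 1,"delta_pos": [4.4,-4,9.5],"turn": [0,0,0]}
  ]
}}

```text
time_s: 15.2
eef_pos: [550.9, 109.7, 60.5]
tcp_rot: [3.139, 0.083, -0.012]
contact_force: [-1.1, -0.8, -0.3]
width: 0.429
```

>>> {"name": "apply_moves", "arguments": {
  "targets": [
    {"fingers": 1,"delta_pos": [0,0,0],"turn": [0,0,0]}
  ]
}}

```text
time_s: 15.28
eef_pos: [553.1, 109.6, 63.8]
tcp_rot: [3.14, 0.081, -0.005]
contact_force: [0.1, -0.5, -0.5]
width: 0.431
```

```bash
python3 - <<'E'
from go import *
to(558.3,117.1,62,2.95)
pic("pics/c7.png",(240,120,340,220),(220,180,340,300))
to(558.3,117.1,62,2.95)
s=robot.observe(); P=s["eef_pos"]+[0,0,-14.2]; h=np.radians(2.95);a=np.array([np.cos(h),np.sin(h),0])
for n in("top","side"):
    c=cam(n); print(n,proj(c,np.array([P+141*a,P-59*a])).round(1))
E
```

```text
t 15.28 pos [553.1 109.6  63.8] hd 2.97 w 0.431 F [ 0.1 -0.5 -0.5] q [0.17 0.61 1.86 0.   0.68 1.69]
delta cm [ 0.56 -0.72  0.18] turn [0.02 0.17 0.02] rows 0.2
t 15.38 pos [554.8 109.7  65.8] hd 2.94 w 0.426 F [ 0.8 -0.3  0.4] q [ 0.17  0.61  1.86 -0.    0.67  1.69]
delta cm [ 0.39 -0.72  0.38] turn [-0.01 -0.1  -0.01] rows 0.2
top [[275.6 148.6]
 [278.5 214.3]]
side [[244.3 241.8]
 [328.4 237.9]]
```

View pics/c7.png

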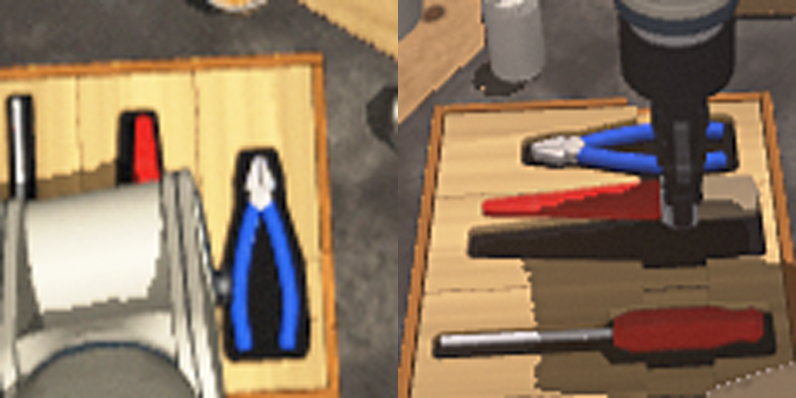

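>>> {"name": "apply_moves", "arguments": {
  "targets": [
    {"fingers": 1,"delta_pos": [0.4,-0.75,0.4],"turn": [0,0,-0.5]},
    {"fingers": 1,"delta_pos": [0.4,-0.75,1.2],"turn": [0,0,-0.5]},
    {"fingers": 1,"delta_pos": [0.4,-0.75,1.6],"turn": [0,0,-0.5]},
    {"fingers": 1,"delta_pos": [0.4,-0.75,1.6],"turn": [0,0,-0.5]},
    {"fingers": 1,"delta_pos": [0.4,-0.75,1.6],"turn": [0,0,-0.5]}
  ]
}}

```text
time_s: 15.9
eef_pos: [557.1, 117.4, 47.9]
tcp_rot: [3.14, 0.095, -0.002]
contact_force: [0.3, 0.6, -0.3]
width: 0.429
```

```bash
python3 go.py 558.3 117.1 33 2.95
```

```text
t 15.9 pos [557.1 117.4  47.9] hd 3.48 w 0.429 F [ 0.3  0.6 -0.3] q [ 0.19  0.64  1.85 -0.    0.65  1.7 ]
delta cm [0.12 0.04 1.49] turn [0.01 0.07 0.53] rows 0.4
```

>>> {"name": "apply_moves", "arguments": {
  "targets": [
    {"fingers": 1,"delta_pos": [0.1,0.05,0.6],"turn": [0,0,0]},
    {"fingers": 1,"delta_pos": [0.1,0.05,1.2],"turn": [0,0,0]},
    {"fingers": 1,"delta_pos": [0.1,0.05,1.5],"turn": [0,0,0]},
    {"fingers": 1,"delta_pos": [0.1,0.05,1.5],"turn": [0,0,0]}
  ]
}}

```text
time_s: 16.23
eef_pos: [558.3, 116.9, 32.6]
tcp_rot: [3.14, 0.095, -0.002]
contact_force: [0.5, -0.9, -0.7]
width: 0.43
```

```bash
python3 go.py 558.3 117.1 33 2.95
```

```text
t 16.23 pos [558.3 116.9  32.6] hd 3.46 w 0.43 F [ 0.5 -0.9 -0.7] q [ 0.19  0.67  1.85 -0.    0.63  1.7 ]
delta cm [-0.   -0.02 -0.04] turn [0.01 0.06 0.51] rows 0.0
```

>>> {"name": "apply_moves", "arguments": {
  "targets": [
    {"fingers": -0.06,"delta_pos": [0,0,0],"turn": [0,0,0]},
    {"fingers": -0.06,"delta_pos": [0,0,0],"turn": [0,0,0]},
    {"fingers": -0.06,"delta_pos": [0,0,0],"turn": [0,0,0]}
  ]
}}

```text
time_s: 16.48
eef_pos: [558.8, 117.0, 33.6]
tcp_rot: [-3.14, -0.095, -0.0]
contact_force: [1.2, -0.2, 0.8]
width: 0.531
```

>>> {"name": "apply_moves", "arguments": {
  "targets": [
    {"fingers": -0.06,"delta_pos": [0,0,-0.8],"turn": [0,0,0]},
    {"fingers": -0.06,"delta_pos": [0,0,-2],"turn": [0,0,0]},
    {"fingers": -0.06,"delta_pos": [0,0,-5],"turn": [0,0,0]},
    {"fingers": -0.3,"delta_pos": [0,0,-9],"turn": [0,0,0]},
    {"fingers": -1,"delta_pos": [0,0,-13],"turn": [0,0,0]}
  ]
}}

```text
time_s: 16.9
eef_pos: [558.0, 116.9, 165.4]
tcp_rot: [3.14, 0.095, -0.002]
contact_force: [0.9, 0.0, 0.2]
width: 0.772
```

```bash
python3 go.py 493.1 -190.7 160 2.3
```

```text
t 16.9 pos [558.  116.9 165.4] hd 3.47 w 0.772 F [0.9 0.  0.2] q [0.19 0.46 1.81 0.   0.88 1.7 ]
delta cm [-8.33 30.31  0.55] turn [0.01 0.07 1.17] rows 7.5
```

>>> {"name": "apply_moves", "arguments": {
  "targets": [
    {"fingers": -1,"delta_pos": [-4.8,17.5,0],"turn": [0,0,1.2]},
    {"fingers": -1,"delta_pos": [-4.8,17.5,0],"turn": [0,0,1.2]},
    {"fingers": -1,"delta_pos": [-4.8,17.5,0],"turn": [0,0,1.2]},
    {"fingers": -1,"delta_pos": [-4.8,17.5,0],"turn": [0,0,1.2]},
    {"fingers": -1,"delta_pos": [-4.8,17.5,0],"turn": [0,0,1.2]}
  ]
}}

```text
time_s: 17.32
eef_pos: [520.2, -64.3, 165.1]
tcp_rot: [3.14, 0.059, 0.002]
contact_force: [0.8, -0.9, 0.1]
width: 0.998
```

>>> {"name": "apply_moves", "arguments": {
  "targets": [
    {"fingers": -1,"delta_pos": [-3.5,12.6,0],"turn": [0,0,0]},
    {"fingers": -1,"delta_pos": [-3.5,12.6,0],"turn": [0,0,0]},
    {"fingers": -1,"delta_pos": [-3.5,12.6,3],"turn": [0,0,0]},
    {"fingers": -1,"delta_pos": [-3.5,12.6,6],"turn": [0,0,0]},
    {"fingers": -1,"delta_pos": [-3.5,12.6,8],"turn": [0,0,0]}
  ]
}}

```text
time_s: 17.73
eef_pos: [490.4, -190.8, 83.0]
tcp_rot: [3.14, 0.056, 0.002]
contact_force: [-0.8, 0.1, 0.2]
width: 0.998
```

```bash
python3 - <<'E'
from go import *
pic("pics/c8.png",(200,120,350,270),(210,140,350,280))
to(493.1,-190.7,29,2.3)
E
```

```text
t 17.83 pos [ 489.2 -188.    81.8] hd 2.15 w 0.998 F [ 0.5 -0.3  0.6] q [-0.39  0.54  1.94  0.    0.66  1.14]
delta cm [0.41 0.3  5.28] turn [-0.12  0.26 -0.15] rows 1.3
```

View pics/c8.png

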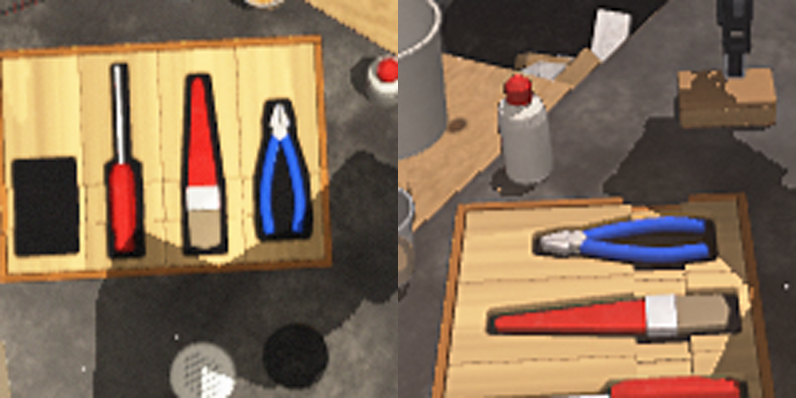

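>>> {"name": "apply_moves", "arguments": {
  "targets": [
    {"fingers": -1,"delta_pos": [0.4,0.3,0.5],"turn": [0,0,0]},
    {"fingers": -1,"delta_pos": [0.4,0.3,1.5],"turn": [0,0,0]},
    {"fingers": -1,"delta_pos": [0.4,0.3,2],"turn": [0,0,0]},
    {"fingers": -1,"delta_pos": [0.4,0.3,2],"turn": [0,0,0]},
    {"fingers": -1,"delta_pos": [0.4,0.3,2],"turn": [0,0,0]}
  ]
}}

```text
time_s: 18.25
eef_pos: [495.7, -190.2, 63.8]
tcp_rot: [3.141, 0.064, 0.0]
contact_force: [-0.4, 0.0, 0.8]
width: 1.002
```

```bash
python3 go.py 493.1 -190.7 30 2.3
```

```text
t 18.25 pos [ 495.7 -190.2   63.8] hd 2.32 w 1.002 F [-0.4  0.   0.8] q [-0.39  0.58  1.93 -0.    0.63  1.14]
delta cm [-0.26  0.04  3.38] turn [ 0.   -0.01  0.02] rows 0.8
```

>>> {"name": "apply_moves", "arguments": {
  "newtons": 50,
  "targets": [
    {"fingers": -1,"delta_pos": [-0.25,0.05,1.5],"turn": [0,0,0]},
    {"fingers": -1,"delta_pos": [-0.25,0.05,3],"turn": [0,0,0]},
    {"fingers": -1,"delta_pos": [-0.25,0.05,3.4],"turn": [0,0,0]},
    {"fingers": -1,"delta_pos": [-0.25,0.05,3.4],"turn": [0,0,0]},
    {"fingers": 1,"delta_pos": [-0.25,0.05,3.4],"turn": [0,0,0]}
  ]
}}

```text
time_s: 18.67
eef_pos: [493.2, -191.2, 29.8]
tcp_rot: [3.141, 0.063, 0.0]
contact_force: [-0.3, 0.2, 0.1]
width: 0.882
```

>>> {"name": "apply_moves", "arguments": {
  "targets": [
    {"fingers": 1,"delta_pos": [0,0,0],"turn": [0,0,0]},
    {"fingers": 1,"delta_pos": [0,0,0],"turn": [0,0,0]},
    {"fingers": 1,"delta_pos": [0,0,0],"turn": [0,0,0]},
    {"fingers": 1,"delta_pos": [0,0,0],"turn": [0,0,0]}
  ]
}}

```text
time_s: 19.0
eef_pos: [493.6, -191.5, 30.6]
tcp_rot: [3.14, 0.062, 0.002]
contact_force: [0.1, 0.1, 5.7]
width: 0.694
```

```bash
python3 go.py 493.1 -190.7 30 2.3
```

```text
t 19.0 pos [ 493.6 -191.5   30.6] hd 2.27 w 0.694 F [0.1 0.1 5.7] q [-0.39  0.64  1.94  0.    0.56  1.14]
delta cm [-0.05 -0.08  0.06] turn [ 0.04 -0.08 -0.03] rows 0.0
```

Underside = TCP − 30.6, so place at about 43. Lift and carry.

>>> {"name": "apply_moves", "arguments": {
  "targets": [
    {"fingers": 1,"delta_pos": [0,0,-1.5],"turn": [0,0,0]},
    {"fingers": 1,"delta_pos": [0,0,-4],"turn": [0,0,0]},
    {"fingers": 1,"delta_pos": [0,0,-7.5],"turn": [0,0,0]},
    {"fingers": 1,"delta_pos": [0,0,-11],"turn": [0,0,0]},
    {"fingers": 1,"delta_pos": [0,0,-14],"turn": [0,0,0]}
  ]
}}

```text
time_s: 19.42
eef_pos: [493.1, -191.3, 171.8]
tcp_rot: [3.141, 0.062, 0.002]
contact_force: [1.1, 0.3, -1.1]
width: 0.695
```

```bash
python3 go.py 549.5 300.8 170 2.95
```

```text
t 19.42 pos [ 493.1 -191.3  171.8] hd 2.27 w 0.695 F [ 1.1  0.3 -1.1] q [-0.39  0.39  1.9   0.    0.85  1.14]
delta cm [  7.58 -48.95   0.17] turn [ 0.03 -0.06 -0.68] rows 11.9
```

>>> {"name": "apply_moves", "arguments": {
  "targets": [
    {"fingers": 1,"delta_pos": [0.5,-3,0],"turn": [0,0,0]},
    {"fingers": 1,"delta_pos": [1,-6.5,0],"turn": [0,0,-0.6]},
    {"fingers": 1,"delta_pos": [1.6,-10.2,0],"turn": [0,0,-0.6]},
    {"fingers": 1,"delta_pos": [2.2,-13.9,0],"turn": [0,0,-0.6]},
    {"fingers": 1,"delta_pos": [2.7,-17.6,0],"turn": [0,0,-0.6]}
  ]
}}

```text
time_s: 19.83
eef_pos: [513.1, -12.8, 170.2]
tcp_rot: [3.141, 0.077, 0.002]
contact_force: [0.0, -0.3, -1.5]
width: 0.692
```

>>> {"name": "apply_moves", "arguments": {
  "targets": [
    {"fingers": 1,"delta_pos": [0.5,-3.7,0],"turn": [0,0,0]},
    {"fingers": 1,"delta_pos": [1.1,-7.4,0],"turn": [0,0,0]},
    {"fingers": 1,"delta_pos": [1.7,-11,0],"turn": [0,0,0]},
    {"fingers": 1,"delta_pos": [2.3,-14.6,0],"turn": [0,0,0]},
    {"fingers": 1,"delta_pos": [2.8,-18,0],"turn": [0,0,0]}
  ]
}}

```text
time_s: 20.25
eef_pos: [532.0, 168.9, 170.0]
tcp_rot: [-3.14, -0.079, -0.001]
contact_force: [0.2, -0.6, -0.7]
width: 0.692
```

```bash
python3 go.py 549.5 300.8 170 2.95
```

```text
t 20.25 pos [532.  168.9 170. ] hd 2.89 w 0.692 F [ 0.2 -0.6 -0.7] q [0.29 0.43 1.84 0.   0.87 1.81]
delta cm [ 2.410e+00 -1.308e+01  1.000e-02] turn [-0.02 -0.05 -0.06] rows 3.2
```

>>> {"name": "apply_moves", "arguments": {
  "targets": [
    {"fingers": 1,"delta_pos": [0.7,-3.5,0],"turn": [0,0,0]},
    {"fingers": 1,"delta_pos": [1.4,-7,0],"turn": [0,0,0]},
    {"fingers": 1,"delta_pos": [2.1,-10.5,0],"turn": [0,0,0]},
    {"fingers": 1,"delta_pos": [2.3,-12.3,0],"turn": [0,0,0]},
    {"fingers": 1,"delta_pos": [2.3,-12.3,2],"turn": [0,0,0]}
  ]
}}

```text
time_s: 20.67
eef_pos: [551.6, 296.2, 153.3]
tcp_rot: [-3.136, -0.084, -0.013]
contact_force: [1.1, 0.4, -0.4]
width: 0.694
```

>>> {"name": "apply_moves", "arguments": {
  "targets": [
    {"fingers": 1,"delta_pos": [0,0,2],"turn": [0,0,0]},
    {"fingers": 1,"delta_pos": [0,0,5],"turn": [0,0,0]},
    {"fingers": 1,"delta_pos": [0,0,6.5],"turn": [0,0,0]},
    {"fingers": 1,"delta_pos": [0,0,6.5],"turn": [0,0,0]},
    {"fingers": 1,"delta_pos": [0,0,6.5],"turn": [0,0,0]}
  ]
}}

```text
time_s: 21.08
eef_pos: [548.3, 290.6, 84.1]
tcp_rot: [3.14, 0.079, -0.002]
contact_force: [-0.2, 0.3, 0.1]
width: 0.697
```

```bash
python3 go.py 549.5 300.8 65 2.95
```

```text
t 21.08 pos [548.3 290.6  84.1] hd 2.87 w 0.697 F [-0.2  0.3  0.1] q [0.47 0.64 1.72 0.   0.78 1.99]
delta cm [ 0.17 -1.01  1.91] turn [ 0.04  0.09 -0.08] rows 0.5
```

>>> {"name": "apply_moves", "arguments": {
  "targets": [
    {"fingers": 1,"delta_pos": [0.15,-1,0.5],"turn": [0,0,0]},
    {"fingers": 1,"delta_pos": [0.15,-1,1.5],"turn": [0,0,0]},
    {"fingers": 1,"delta_pos": [0.15,-1,2],"turn": [0,0,0]},
    {"fingers": 1,"delta_pos": [0.15,-1,2],"turn": [0,0,0]},
    {"fingers": 1,"delta_pos": [0.15,-1,2],"turn": [0,0,0]}
  ]
}}

```text
time_s: 21.5
eef_pos: [549.6, 300.8, 64.3]
tcp_rot: [3.14, 0.079, -0.001]
contact_force: [-0.0, 0.1, -0.5]
width: 0.692
```

```bash
python3 - <<'E'
from go import *
pic("pics/c9.png",(190,120,290,220),(220,200,340,320))
to(549.5,300.8,43,2.95)
E
```

```text
t 21.6 pos [549.9 300.9  64.7] hd 2.86 w 0.696 F [ 0.2  0.2 -0.3] q [ 0.48  0.67  1.71 -0.    0.75  2.  ]
delta cm [-0.04  0.01  2.17] turn [-0.01 -0.01 -0.09] rows 0.5
```

View pics/c9.png

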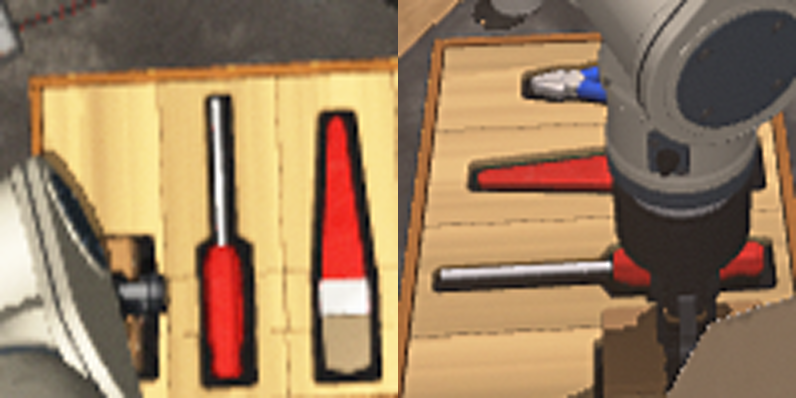

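>>> {"name": "apply_moves", "arguments": {
  "targets": [
    {"fingers": 1,"delta_pos": [0,0,0.6],"turn": [0,0,0]},
    {"fingers": 1,"delta_pos": [0,0,1.4],"turn": [0,0,0]},
    {"fingers": 1,"delta_pos": [0,0,2.1],"turn": [0,0,0]},
    {"fingers": 1,"delta_pos": [0,0,2.1],"turn": [0,0,0]},
    {"fingers": 1,"delta_pos": [0,0,2.1],"turn": [0,0,0]}
  ]
}}

```text
time_s: 22.02
eef_pos: [549.4, 300.6, 42.6]
tcp_rot: [3.14, 0.078, -0.002]
contact_force: [-0.5, -0.7, -1.0]
width: 0.695
```

```bash
python3 go.py 549.5 300.8 43 2.95
```

```text
t 22.02 pos [549.4 300.6  42.6] hd 2.86 w 0.695 F [-0.5 -0.7 -1. ] q [ 0.48  0.71  1.72 -0.    0.72  2.  ]
delta cm [ 0.01 -0.01 -0.04] turn [ 0.03  0.06 -0.09] rows 0.0
```

>>> {"name": "apply_moves", "arguments": {
  "targets": [
    {"fingers": -0.52,"delta_pos": [0,0,0],"turn": [0,0,0]},
    {"fingers": -0.52,"delta_pos": [0,0,0],"turn": [0,0,0]},
    {"fingers": -0.52,"delta_pos": [0,0,0],"turn": [0,0,0]}
  ]
}}

```text
time_s: 22.27
eef_pos: [549.8, 300.9, 43.4]
tcp_rot: [-3.141, -0.079, -0.0]
contact_force: [-0.5, 0.5, 0.1]
width: 0.762
```

>>> {"name": "apply_moves", "arguments": {
  "targets": [
    {"fingers": -0.52,"delta_pos": [0,0,-0.8],"turn": [0,0,0]},
    {"fingers": -0.52,"delta_pos": [0,0,-2],"turn": [0,0,0]},
    {"fingers": -0.52,"delta_pos": [0,0,-5],"turn": [0,0,0]},
    {"fingers": -0.52,"delta_pos": [0,0,-9],"turn": [0,0,0]},
    {"fingers": -0.52,"delta_pos": [0,0,-13],"turn": [0,0,0]}
  ]
}}

```text
time_s: 22.68
eef_pos: [549.2, 300.6, 175.3]
tcp_rot: [3.14, 0.079, -0.002]
contact_force: [0.8, 0.4, 0.2]
width: 0.761
```

>>> {"name": "apply_moves", "arguments": {
  "targets": [
    {"fingers": -0.52,"delta_pos": [-3,18,0],"turn": [0,0,0]},
    {"fingers": -0.52,"delta_pos": [-3,18,0],"turn": [0,0,0]},
    {"fingers": -0.52,"delta_pos": [-3,18,0],"turn": [0,0,0]},
    {"fingers": -0.52,"delta_pos": [-3,18,0],"turn": [0,0,0]},
    {"fingers": -0.52,"delta_pos": [-3,18,0],"turn": [0,0,0]}
  ]
}}

```text
time_s: 23.1
eef_pos: [527.6, 115.8, 174.8]
tcp_rot: [3.14, 0.076, 0.0]
contact_force: [0.6, 1.1, 0.3]
width: 0.758
```

>>> {"name": "apply_moves", "arguments": {
  "targets": [
    {"fingers": -0.52,"delta_pos": [-2,20,-3],"turn": [0,0,0]},
    {"fingers": -0.52,"delta_pos": [-2,20,-3],"turn": [0,0,0]},
    {"fingers": -0.52,"delta_pos": [-2,20,-3],"turn": [0,0,0]},
    {"fingers": -0.52,"delta_pos": [-2,20,-3],"turn": [0,0,0]},
    {"fingers": -0.52,"delta_pos": [-2,20,-3],"turn": [0,0,0]}
  ]
}}

```text
time_s: 23.52
eef_pos: [518.7, -83.5, 205.4]
tcp_rot: [3.14, 0.078, 0.003]
contact_force: [1.3, 0.1, -0.3]
width: 0.76
```

>>> {"name": "apply_moves", "arguments": {
  "targets": [
    {"fingers": -0.52,"delta_pos": [-4,16,-3],"turn": [0,0,0]},
    {"fingers": -0.52,"delta_pos": [-4,16,-3],"turn": [0,0,0]},
    {"fingers": -0.52,"delta_pos": [-4,16,-3],"turn": [0,0,0]},
    {"fingers": -0.52,"delta_pos": [-4,16,-3],"turn": [0,0,0]},
    {"fingers": -0.52,"delta_pos": [-4,16,-3],"turn": [0,0,0]}
  ]
}}

```text
time_s: 23.93
eef_pos: [486.8, -249.4, 236.7]
tcp_rot: [3.136, 0.071, 0.007]
contact_force: [-0.0, -0.1, 1.4]
width: 0.76
```

```bash
python3 - <<'E'
from go import *
pic("pics/d1.png",(195,130,365,300),(205,180,365,340))
to(549.5,300.8,43,2.95)
for th in("jar","hardener"): print(th,[(r["p"],r["bbox"]) for r in robot.recognise("top",th)][:1],[(r["p"],r["bbox"]) for r in robot.recognise("side",th)][:1])
E
```

```text
t 24.03 pos [ 486.7 -244.7  235. ] hd 2.66 w 0.758 F [ 0.2  1.2 -0.1] q [-0.49  0.32  1.82  0.    0.99  1.04]
delta cm [  8.77 -54.21  19.16] turn [ 0.06 -0.12 -0.29] rows 13.9
jar [(0.84, [296.0, 244.0, 323.3, 266.3])] [(0.93, [362.6, 186.8, 388.1, 236.1])]
hardener [(0.78, [337.7, 141.4, 352.9, 161.2])] [(0.74, [242.5, 164.2, 267.2, 202.5])]
```

View pics/d1.png

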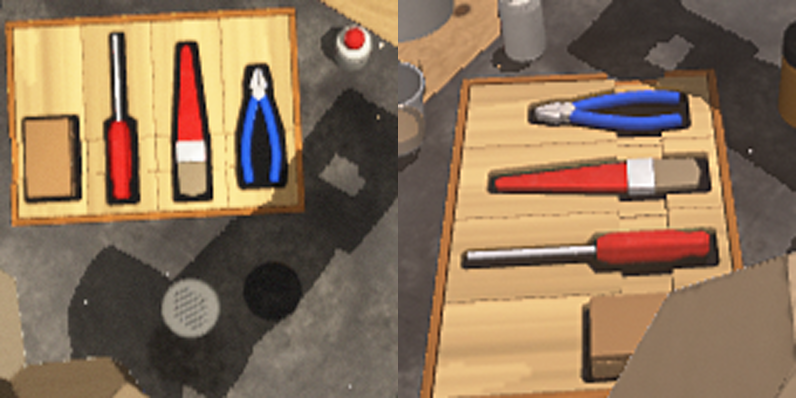

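```bash
python3 - <<'E'
import meas
from meas import *
meas.c=cam("top")
P,im,m=seg(43,460,640,255,345,lambda h,i:(h[...,0]>5)&(h[...,0]<17)&(h[...,1]>75)&(h[...,2]>120)&(h[...,2]<235)); print("sander z=43",cv2.minAreaRect(P.astype(np.float32)),P.mean(0))
red=lambda h,i:((h[...,0]<8)|(h[...,0]>172))&(h[...,1]>150)&(h[...,2]>60)
P,im,m=seg(25.5,440,725,175,250,red);mm,ax=axis(P);rep("sd",P,ax,mm)
P,im,m=seg(18,440,715,85,165,red);mm,ax=axis(P);rep("brush",P,ax,mm)
P,im,m=seg(19,440,680,-10,70,lambda h,i:(h[...,0]>100)&(h[...,0]<130)&(h[...,1]>120));mm,ax=axis(P);rep("cut",P,ax,mm)
E
```

```text
sander z=43 ((548.8836669921875, 299.6595764160156), (102.27163696289062, 63.92570114135742), 2.2989606857299805) [548.55346832 299.98973568]
sd mean [548.6 209.5] ang 3.27 along [-53.7  52.1] across [-16.2  16.3]
brush mean [628.2 121.1] ang 3.29 along [-54.4  74.3] across [-17.8  17.8]
cut mean [574.   25.5] ang 2.74 along [-58.   60.4] across [-27.8  28.3]
```

```bash
python3 -c "
from bench import robot
print(robot.finish_job(), robot.observe()['time_s'])"
```

```text
the job is handed in; nothing more can be done
the job is handed in; nothing more can be done
```

The screwdriver, brush, side cutters and sanding block are each back in their own cut-out, the right way round. The job is handed in at about 24 s on the robot's clock, well under the 106 s limit.

**Fit in the cut-outs:** My last top-camera measurements put the screwdriver, cutters and sanding block within about 1–2 mm of the target points, and the brush about 3 mm toward the handle end. The clearance is 8 mm all round. All four are within 1° of the tray's direction.

**Lying flat:** I judged this from the pictures and from silhouette sizes that match the expected heights. In the side view a box hides part of the sanding block, so its flatness rests mainly on the top view.

**Jar and bottle:** The detections for both are unchanged from the start to within 1–4 pixels, and no move went near them.

**Forces:** The highest wrist force I saw was about 17 N, while closing on the cutters. The arm ended clear of everything, at about z = 235 mm.

**Readings that disagreed:** The gripper read about 23 mm on the screwdriver handle, which is given as 29 mm across. The grip held and the tool was level, so I carried on.

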